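# Zero a thickness gauge with a stylus, then hold its cam lever at full lift

### The job

Take the stylus out of its holder block, and while the gauge's plunger still rests on its anvil press the small sunken button of the readout box all the way down with the stylus tip for a moment, then stand the stylus back in its holder and let go of it. Then take the gauge's cam lever by its cross handle and swing it up to the point where it lifts the plunger highest, which is with the lever standing straight up, and finish while still holding it there: it springs back if let go. Leave the other things on the desk where they are.

Things in the scene. Friction and masses are not known exactly. Their poses are not given: they have to be found in the camera images.
- gauge: Bench thickness gauge fixed to the desk (placed and turned differently each time): grey base plate 150 x 110 x 18 mm, rear column, grey head, vertical steel plunger over a round anvil, and a cam (an eccentric disc on a level shaft) under the plunger's top plate. Origin: centre of the base's underside; x points from the front of the gauge to its back column, y to its left, where the lever is, z up. Without the lever it is 178 mm high at most (plunger lifted).
- cam_lever (a joint): Angle of the cam lever, rad. 0 = at rest, the lever points to the front (-x of the gauge) and 12.7 degrees above level; it grows as the lever swings up about the gauge's +y axis (front, then up, then back). At 1.35 the lever stands straight up and the lift is highest; beyond that, up to the stop at 1.95, the lift falls again. A return spring pulls it back to 0 from everywhere; turning or holding it takes about 2 to 4 N at the cross handle.
- lever_grip (a point): Point on the axis of the lever's cross handle, where to take it. The handle is a level round bar of 12 mm diameter and 50 mm length along the gauge's y, at the end of the lever, 85 mm from the cam axis; it sticks out to the left from the flat lever arm. This point is 23 mm from its free end and 26 mm from the arm's face; about 144 mm above the desk at rest and 210 mm with the lever straight up. The bar can turn in a pinch from above.
- cam_axis (a point): Point on the level shaft about which the lever turns (the axis runs along the gauge's y), in the plane of lever_grip, 125 mm above the desk. It stays where it is.
- plunger (a joint): Lift of the gauge's plunger, m, driven by the cam: 0 = rests on the anvil, 0.0125 at the highest lift (lever straight up).
- readout: Grey readout box fixed to the desk (placed and turned differently each time), 80 x 100 x 45 mm high, with a dark display window at the back of its top and a round well of 17 mm diameter near the front right corner of its top, with the button sunken in it; the two flat white discs beside it are only printed and do not move. Origin: centre of the underside; x to its back, y to its left.
- button_top (a point): Centre of the top face of the button, 13 mm diameter, at the bottom of the well: 36 mm above the desk and 9 mm below the box's top when not pressed. It moves straight down when pressed.
- zero_button (a joint): Travel of the button, m: 0 = out, 0.004 = fully down. Spring: 1.2 N at first, 4.4 N fully down; it comes back by itself.
- stylus: Loose stylus of 40 g, 113 mm long, standing upright in the holder block. Origin: the end of its tip; z runs along it up to the handle's end. Steel tip of 6 mm diameter, 0 to 34 mm; collar of 22 mm diameter, 34 to 38 mm, which rests on the block's top; round grey handle of 13 mm diameter, 38 to 113 mm, to be gripped. Standing in the holder its tip is 10 mm and its handle's end 123 mm above the desk.
- stylus_tip (a point): The end of the stylus's tip, on its axis (same point as the stylus's origin; axes as the stylus).
- holder: Aluminium holder block fixed to the desk, 56 x 56 x 44 mm high, with one hole of 13 mm diameter, 40 mm deep, in the middle of its top. Origin: centre of the underside. Holder and readout box may change places.
- holder_hole0 (a point): Centre of the mouth of the holder's hole, 44 mm above the desk.
- slide_box: Bystander: flat closed slide box, 107 x 160 x 38 mm, loose. Origin under its centre.
- timer: Bystander: small desk timer, 59 x 66 x 22 mm, loose. Origin under its centre.
- tape_roll: Bystander: roll of tape lying flat, 104 mm across, 24 mm high, loose. Origin under its centre.
- bottle: Bystander: small round bottle with cap, 46 mm across, 90 mm high, loose. Origin under its centre.
- marker: Bystander: felt marker lying flat, 136 mm long, 14 mm thick, loose. Origin under its centre.
Not all that is in view belongs to the job. What is meant by the readout is not pink or red, and is the larger of those in its own colour.

How it is judged (in metres and radians):
On the way, in this order (a step that is already met when the one before it is completed fails the run):
1. the stylus presses the sunken button down (at least 3 of its 4 mm) while the plunger is still down on its anvil (value of joint zero_button above 0.003 m and contact force between stylus and readout above 0.5 N and value of joint cam_lever below 0.12 rad), for 0.1 s.
2. the stylus stands in its holder again, let go (horizontal distance between stylus_tip and holder_hole0 below 0.008 m and height (world z) of stylus_tip between 0.005 and 0.016 m and angle between stylus's own z axis and vertical below 0.15 rad and contact force between the fingers and stylus below 0.05 N and linear speed of stylus below 0.03 m/s), for 0.2 s.
3. the cam lever is held straight up by its cross handle (value of joint cam_lever between 1.2 and 1.5 rad and value of joint plunger above 0.0115 m and contact force between the fingers and gauge above 0.5 N and distance between the grasp point and lever_grip below 0.06 m), for 0.3 s.
At the end, for the whole second after the job is handed in: Fingers hold the still cam lever at its cross handle (over 0.5 N, grasp within 60 mm of lever_grip) within 0.15 rad of straight up, plunger lifted over 11.5 mm; stylus upright (0.15 rad) and free in its holder, tip within 8 mm of the hole axis, 5 to 16 mm above the desk; button out (all of step 2 and all of step 3 and velocity of joint cam_lever between -0.15 and 0.15 rad/s and value of joint zero_button below 0.001 m); the arm keeps its last pose, push and grip.
It fails at once if the slide box is pushed more than 30 mm from its place (distance of slide_box from where it was at the start of the episode above 0.03 m).
It fails at once if the timer is pushed more than 30 mm from its place (distance of timer from where it was at the start of the episode above 0.03 m).
It fails at once if the tape roll is pushed more than 30 mm from its place (distance of tape_roll from where it was at the start of the episode above 0.03 m).
It fails at once if the bottle is pushed more than 30 mm from its place (distance of bottle from where it was at the start of the episode above 0.03 m).
It fails at once if the marker is pushed more than 30 mm from its place (distance of marker from where it was at the start of the episode above 0.03 m).
It also fails if it takes over 58 s, if anything falls off the work surface, if the arm or the gripper's body presses on something with over 40 N, if the wrist force passes 120 N, or if a joint passes its speed limit or range.

### The arm

A 7-joint arm with a two-finger parallel gripper is mounted at the origin on a cart in front of the work surface, level with it; the furniture and walls round the work are solid. World frame = base frame: x ahead of the robot, y to its left, z up, the work surface at z = 0. Lengths are in m, angles in degrees, forces in N, time in s.
With the tool pointing down it reaches from about 0.425 to 0.875 m from the base axis. Payload 4.7 kg.
Tool frame: the origin (TCP) lies between the finger pads; the fingertips stand 8 mm ahead of it and the grasp point (between the pads) lies 11 mm behind it; x points along the fingers, z is the direction in which the jaws open and shut, and the axes are right-handed (so a half turn about x gives the same grasp; the last joint's range is limited). The gripper opens to 87 mm and grips with 3 to 60 N. Pads are 19 mm wide; open, the fingers measure 117 mm over their backs; the gripper's body (75 mm by 190 mm) begins 51 mm behind the grasp point.
Start: joints at [75.35, 18.392, -4.016, 83.108, 1.295, 78.541, -3.26], TCP at [0.173, -0.627, 0.231] pointing down, gripper open.
Joint ranges: [-163.93, 163.93], [-17.29, 119.83], [-79.2, 71.16], [3.27, 140.29], [-89.18, 269.18], [5.43, 117.66], [-154.24, 154.24]. Speed limits (degrees/s): [147.25, 147.25, 180, 180, 180, 180, 180].

### API

Orientations are given as [roll, pitch, yaw] about the fixed x, y, z axes, in that order (R = Rz(yaw) Ry(pitch) Rx(roll)).
In Python, from cell import telemetry, vision, sign_off gives the robot as it stands. The module is installed in compiled form; this text tells all that it offers.
- The arm moves only by the tool drive_tool, never from a script. Its arguments are lists of equal length, an entry for each row: "offset": the shift along the tool's x, y, z in m, a list of three; "angular": the turn, a rotation vector about the tool's x, y, z in rad, a list of three. A call has 1 to 10 rows; each row is the pose to reach, as a shift and turn from the pose measured when the call began, along the tool's axes at that moment; what a row does not reach only later rows make up. A row lasts 1/8 s, in which the tool goes at most 62.5 mm and 10.7 degrees, less where a joint would pass 70% of its speed; a pose out of reach is approached as far as the arm can. A call with a gripper value outside its range is refused whole. "fingers" is the closure, from -1 (fully open) to 1 (shut), set as the call begins (left out, the last holds). The fingers move at their own pace and stop on an object; "squeeze" is the grip in N (left out, the last holds). Time passes only in rows, so rows that repeat a pose let the fingers close. It gives the time, the measured TCP pose, the force and the opening at its end, in the units of the state.
- telemetry.get_obs(): the state, without advancing time (a new reading comes with each control period).
- vision.read_camera(name): name is "scene" or "top"; returns a dict with "pixels" (400x640x3 uint8, red, green, blue), "intrinsics" (3x3 intrinsics, pixels), "world_from_camera" (4x4, takes a point from camera to world coordinates). Camera axes: x right, y up, looking along -z (the intrinsics and any distortion apply to the point x, -y, -z); pixel columns grow to the right and rows downward; lengths in m; the calibration is good to about 2 mm. A picture is of the moment at which its call begins. There is no depth.
- sign_off(): hands the job in, once; it reports no verdict.
The state is a dict: "time_s": time; "qpos": joint angles; "joint_velocities": joint speeds; "effort": joint torques, N m; "tool_pos": TCP position; "tool_rot": TCP orientation; "force": force on the tool from outside, world axes, zero at the start; "wrist_torque": the same for the moment, N m; "grip_width": finger opening in m.
Only numpy, scipy, OpenCV 4.12 (cv2) and the standard library are available. Lean on these libraries where they do the work, as an engineer would, in place of code of your own. Each camera call takes 0.05 s, during which the arm holds its last target.

## Working session

There is one attempt and no reset: what is moved stays moved. The work goes in short steps, Python scripts to look and compute and a tool call to move; the robot and the scene stay as the last step left them, time stands still between calls to the robot, and variables do not carry over. Pictures are saved under pics/ and viewed, and the job is handed in when it is done.

Besides the shell and the picture viewer there is one more tool, called after "Emit:" as a command line: name --argument value ..., lists and objects as JSON in quotes. drive_tool: Moves the arm, as the interface text tells. Its arguments: {"type":"object","properties":{"offset":{"type":"array"},"angular":{"type":"array"},"fingers":{"type":"number"},"squeeze":{"type":"number"}},"required":["offset","angular"]}

```bash
mkdir -p pics; cat > h.py <<'E'
import numpy as np, cv2
from cell import telemetry, vision, sign_off
def snap(n,f):
    d=vision.read_camera(n); cv2.imwrite('pics/'+f+'.png',d['pixels'][:,:,::-1]); np.savez('pics/'+f+'.npz',**d); return d
def load(f): return dict(np.load('pics/'+f+'.npz'))
def crop(f,x0,y0,x1,y1,s,out):
    im=cv2.imread('pics/'+f+'.png')[y0:y1,x0:x1]; cv2.imwrite('pics/'+out+'.png',cv2.resize(im,None,fx=s,fy=s,interpolation=cv2.INTER_CUBIC))
def back(d,u,v,z):
    K=d['intrinsics'];T=d['world_from_camera']
    r=np.linalg.inv(K)@[u,v,1]; r=T[:3,:3]@np.array([r[0],-r[1],-r[2]]); o=T[:3,3]
    return o+r*(z-o[2])/r[2]
def proj(d,p):
    K=d['intrinsics'];T=d['world_from_camera']
    c=T[:3,:3].T@(np.asarray(p,float)-T[:3,3]); q=K@np.array([c[0],-c[1],-c[2]]); return q[:2]/q[2]
E
python3 - <<'E'
from h import *
for n in ('scene','top'):
    d=snap(n,n+'0'); print(d['intrinsics'].tolist(),d['world_from_camera'].round(4).tolist(), [k for k in d])
print(telemetry.get_obs())
E
```

```text
[[361.3598854277291, 0.0, 313.378164468668], [0.0, 361.3598854277291, 195.12942924291735], [0.0, 0.0, 1.0]] [[-0.7105, 0.4032, -0.5767, -0.0747], [-0.7037, -0.4083, 0.5815, 0.5963], [-0.001, 0.8189, 0.5739, 0.7229], [0.0, 0.0, 0.0, 1.0]] ['pixels', 'intrinsics', 'world_from_camera']
[[447.9033528567441, 0.0, 321.77844528949015], [0.0, 447.9033528567441, 198.31862479041956], [0.0, 0.0, 1.0]] [[-0.0234, 0.993, -0.1161, 0.3761], [-0.9997, -0.0239, -0.003, -0.0005], [-0.0058, 0.116, 0.9932, 1.3441], [0.0, 0.0, 0.0, 1.0]] ['pixels', 'intrinsics', 'world_from_camera']
{'time_s': 0.1, 'qpos': array([75.35168369, 18.4359869 , -4.01616674, 83.16698769,  1.29382486,
       78.54074283, -3.26045844]), 'joint_velocities': array([-0.05325143, -0.13073125,  0.05993669, -0.2039561 , -0.02827005,
       -0.03605841, -0.05400726]), 'effort': array([ 1.58744911e-05, -4.92571378e+01, -4.05769609e-01, -3.13397205e+01,
       -6.42814999e-02,  3.94923321e-02,  7.49543574e-05]), 'tool_pos': array([ 0.17306632, -0.62604424,  0.22956574]), 'tool_rot': array([-177.65220699,   89.90136759,  107.8055934 ]), 'force': array([ 0.05511937, -0.62534954,  0.07574824]), 'wrist_torque': array([ 0.01513278, -0.01241883, -0.0638536 ]), 'grip_width': 0.08691747938747134}
```

View pics/scene0.png

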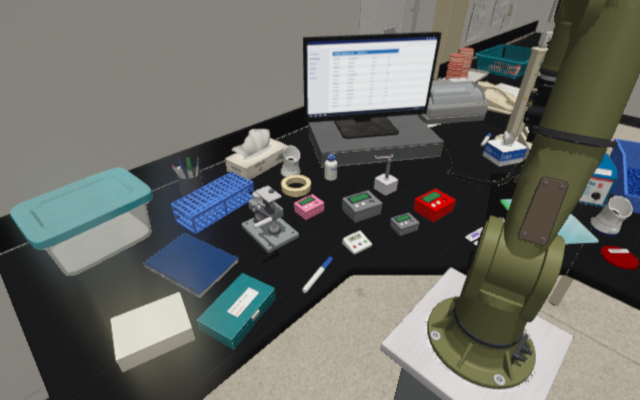

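View pics/top0.png

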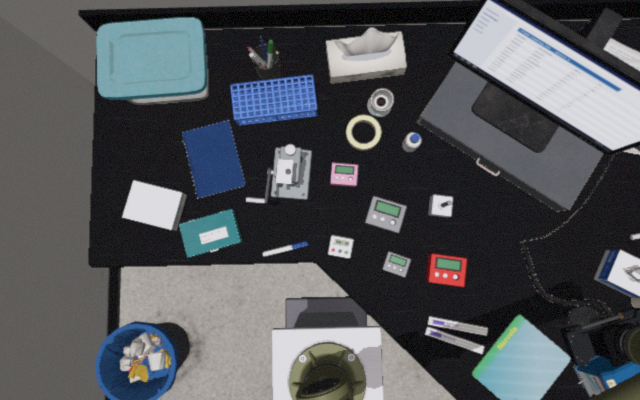

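The scene shows a larger grey readout at top-view (386,213), with a small grey, a pink and a red decoy around it. The holder with the stylus is at (441,205), and the gauge is at (290,172) with its cross handle near (256,200). I'll enlarge these.

```bash
python3 - <<'E'
from h import *
crop('top0',240,135,320,215,7,'c1')
crop('top0',355,180,465,250,7,'c2')
crop('scene0',235,180,305,250,8,'c3')
crop('scene0',335,145,445,240,7,'c4')
E
```

```text
(no output)
```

View pics/c1.png

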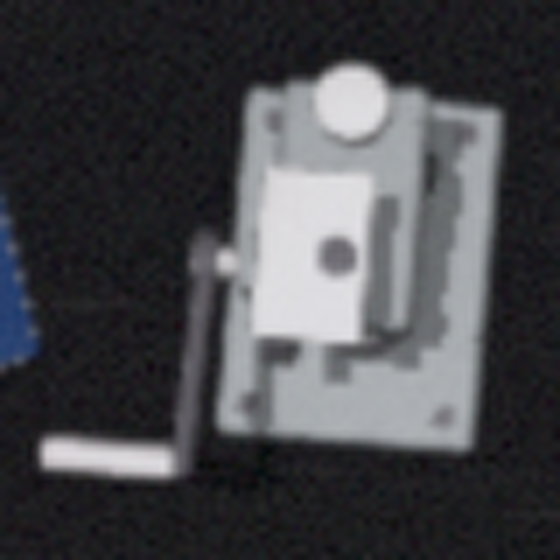

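View pics/c2.png

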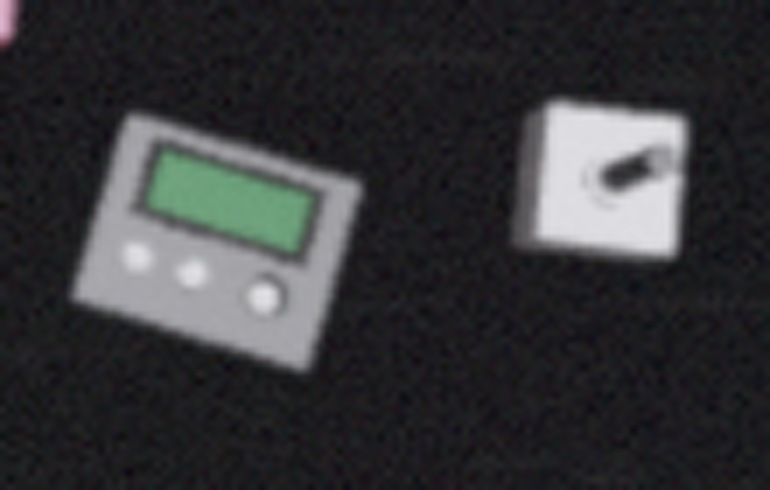

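View pics/c3.png

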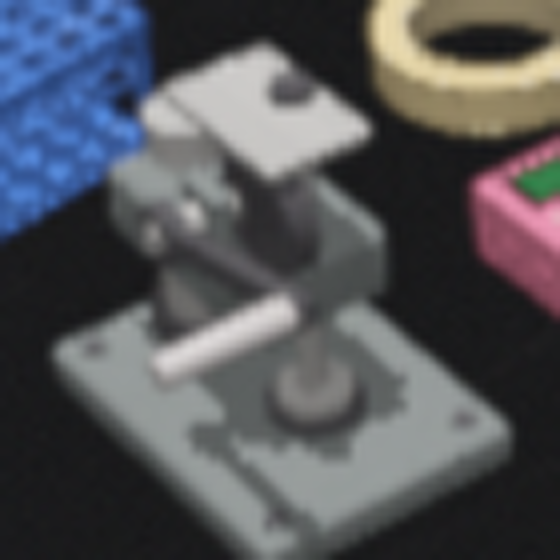

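View pics/c4.png

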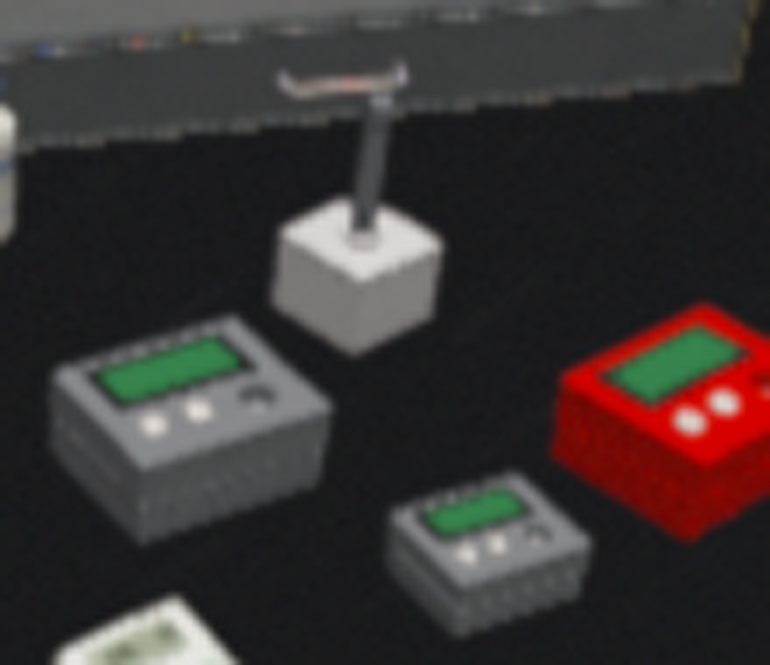

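The crops are clear. In c2 the readout's sunken button is at (264,297), and in c1 the handle bar runs from (40,455) to (180,460). Next I'll compute positions from both views.

```bash
cat > pose.py <<'E'
from h import *
from scipy.optimize import least_squares
T=load('top0');S=load('scene0')
def px(x0,y0,s,pts): return [((U+.5)/s-.5+x0,(V+.5)/s-.5+y0) for U,V in pts]
def rect(lx,ly,z,topuv,scuv,g):
    # corners order: back-left, back-right, front-right, front-left
    L=[(lx/2,ly/2),(lx/2,-ly/2),(-lx/2,-ly/2),(-lx/2,ly/2)]
    def P(p): c,s=np.cos(p[2]),np.sin(p[2]); return [(p[0]+c*a-s*b,p[1]+s*a+c*b,z) for a,b in L]
    def f(p):
        r=[]
        for q,t,s in zip(P(p),topuv,scuv):
            if t is not None: r+=list(proj(T,q)-t)
            if s is not None: r+=list(proj(S,q)-s)
        return r
    o=least_squares(f,g); print('rect',o.x.round(4),np.rad2deg(o.x[2]).round(2),np.round(o.fun,2)); return o.x
if __name__=='__main__':
    hc=px(355,180,7,[(547,100),(688,115),(678,258),(533,240)])
    hs=px(335,145,7,[(345,198),(443,243),(358,280),(280,238)])
    for q in hc: print(back(T,*q,.044).round(4))
    rc=px(355,180,7,[(128,113),(363,183),(307,373),(72,298)])
    rs=px(335,145,7,[(235,316),(333,407),(145,467),(50,373)])
    gc=px(240,135,7,[(250,88),(502,105),(472,450),(219,430)])
    gs=px(235,180,8,[None or (0,0)]*4); 
    h=rect(.056,.056,.044,hc,[hs[0],hs[1],hs[2],hs[3]],[.6,-.2,0])
    h=rect(.056,.056,.044,hc,[None]*4,[.6,-.2,0])
    r=rect(.08,.1,.045,rc,rs,[.6,-.1,0]); rect(.08,.1,.045,rc,[None]*4,[.6,-.1,0]); rect(.08,.1,.045,[None]*4,rs,[.6,-.1,0])
    g=rect(.15,.11,.018,gc,[None]*4,[.6,.1,0])
    b=px(355,180,7,[(264,297)])[0]; print('button top',back(T,*b,.036))
    b=px(335,145,7,[(259,398)])[0]; print('well scene',back(S,*b,.045),back(S,*b,.036))
    b=px(355,180,7,[(659,158)])[0]; print('sty end top',back(T,*b,.123))
    b=px(335,145,7,[(382,100)])[0]; print('sty end scene',back(S,*b,.123))
    b=px(335,145,7,[(362,238)])[0]; print('collar scene',back(S,*b,.048))
    b=px(355,180,7,[(604,183)])[0]; print('collar top',back(T,*b,.048))
    for q in px(240,135,7,[(40,455),(180,460)]): print('bar top',back(T,*q,.144))
    for q in px(235,180,8,[(158,366),(292,312)]): print('bar scene',back(S,*q,.144))
E
python3 pose.py
```

```text
[ 0.5334 -0.3209  0.044 ]
[ 0.5257 -0.3792  0.044 ]
[ 0.4661 -0.3717  0.044 ]
[ 0.475 -0.312  0.044]
rect [ 0.5005 -0.3449 -0.536 ] -30.71 [ 4.77 -1.95 -8.59  2.1   1.67  5.23 -8.04 -6.41 -5.8   1.52 10.88 -3.51
 -2.18 -5.32  7.01  4.72]
rect [ 0.5001 -0.346  -0.1391] -7.97 [ 0.46  0.59 -0.54  0.63 -0.69 -0.78  0.78 -0.42]
rect [ 0.4784 -0.181  -0.8067] -46.22 [  9.96  -3.66 -22.87   2.8    1.2   10.42  -6.52  -9.94  -9.92   2.87
  23.53  -3.92  -1.15 -10.75   4.99   9.21]
rect [ 0.4775 -0.181  -0.3264] -18.7 [ 0.21  0.21 -0.42  0.37 -0.11 -0.49  0.32 -0.08]
rect [ 0.4769 -0.1798 -1.9931] -114.19 [-2.69 -0.32 -1.69  3.37  2.25  0.44  2.   -3.53]
rect [ 0.6107  0.0938 -0.1014] -5.81 [-0.16 -0.2   0.1   0.11  0.32  0.03 -0.26  0.05]
button top [ 0.45450724 -0.20069197  0.036     ]
well scene [ 0.44982242 -0.19614782  0.045     ] [ 0.45678628 -0.20666835  0.036     ]
sty end top [ 0.4999889  -0.34394097  0.123     ]
sty end scene [ 0.49627447 -0.34286536  0.123     ]
collar scene [ 0.49356992 -0.33728602  0.048     ]
collar top [ 0.49772434 -0.341681    0.048     ]
bar top [0.51798545 0.20967627 0.144     ]
bar top [0.51474754 0.15567859 0.144     ]
bar scene [0.51953966 0.20648582 0.144     ]
bar scene [0.51053649 0.15983386 0.144     ]
```

```bash
cat > p2.py <<'E'
from pose import *
hc=px(355,180,7,[(547,100),(688,115),(678,258),(533,240)])
hs=px(335,145,7,[(280,238),(345,198),(443,243),(358,280)])
rc=px(355,180,7,[(128,113),(363,183),(307,373),(72,298)])
rs=px(335,145,7,[(50,373),(235,316),(333,407),(145,467)])
for a in ((hc,hs),(hc,[None]*4),([None]*4,hs)): rect(.056,.056,.044,*a,[.5,-.34,-.13])
for a in ((rc,rs),(rc,[None]*4),([None]*4,rs)): rect(.08,.1,.045,*a,[.47,-.18,-.3])
x=[.4775,-.18,np.deg2rad(-18.5)]
c,s=np.cos(x[2]),np.sin(x[2])
for z in(.036,.045):
  for f,d,q in(('t',T,px(355,180,7,[(264,297)])[0]),('tw',T,px(355,180,7,[(267,296)])[0]),('s',S,px(335,145,7,[(259,398)])[0])):
    p=back(d,*q,z)-[x[0],x[1],0]; print(f,z,(c*p[0]+s*p[1]).round(4),(-s*p[0]+c*p[1]).round(4))
crop('top0',386,215,400,229,40,'c5'); crop('scene0',365,195,380,207,40,'c6')
crop('scene0',380,155,396,185,20,'c7'); crop('top0',433,196,455,215,30,'c8')
E
python3 p2.py; cd pics; python3 -c "
import cv2,numpy as np
a=[cv2.resize(cv2.imread(f'c{i}.png'),(390,290)) for i in (5,6)]; cv2.imwrite('c9.png',np.hstack(a))"
```

```text
rect [ 0.5001 -0.3448 -0.1232] -7.06 [-0.12  0.71 -0.1  -1.25 -1.09  0.45  1.51 -0.69 -0.94 -0.93 -0.54 -0.56
  0.51 -0.26  0.67 -0.4 ]
rect [ 0.5001 -0.346  -0.1391] -7.97 [ 0.46  0.59 -0.54  0.63 -0.69 -0.78  0.78 -0.42]
rect [ 0.4983 -0.3399 -0.0856] -4.91 [-0.5  -0.31  0.71 -0.02 -0.93 -0.06  0.72  0.39]
rect [ 0.4771 -0.1808 -0.3261] -18.68 [ 0.14  0.35  0.3  -0.34 -0.49  0.49 -0.22  0.02 -0.17 -0.36 -0.16 -0.35
  0.26  0.06 -0.12 -0.3 ]
rect [ 0.4775 -0.181  -0.3264] -18.7 [ 0.21  0.21 -0.42  0.37 -0.11 -0.49  0.32 -0.08]
rect [ 0.4761 -0.1798 -0.3255] -18.65 [ 0.33 -0.08 -0.18  0.25 -0.09 -0.09 -0.06 -0.02]
t 0.036 -0.0152 -0.0269
tw 0.036 -0.0145 -0.028
s 0.036 -0.0112 -0.0319
t 0.045 -0.0162 -0.0258
tw 0.045 -0.0154 -0.0269
s 0.045 -0.0211 -0.0241
```

View pics/c5.png

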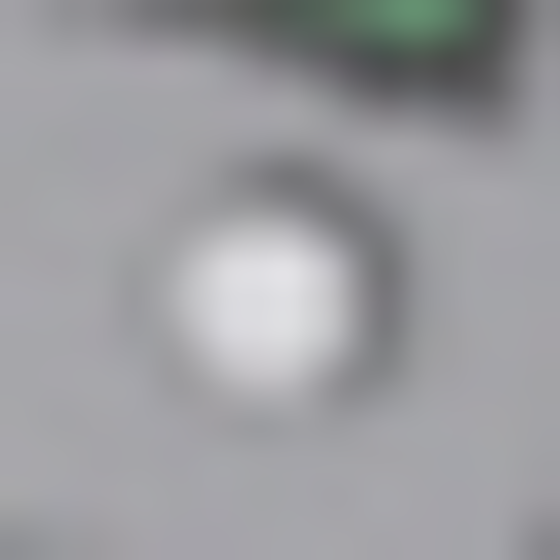

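View pics/c6.png

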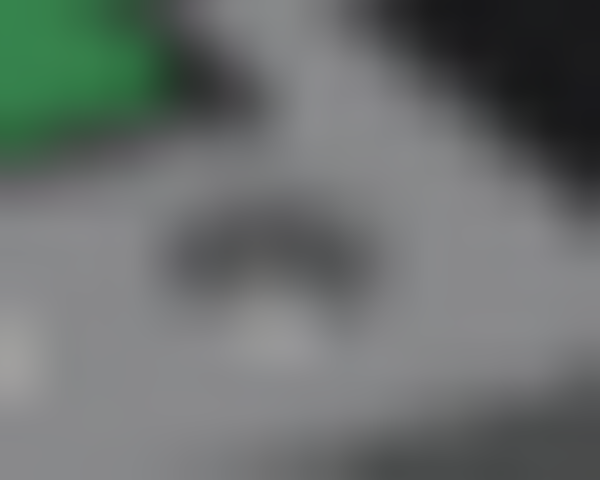

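View pics/c8.png

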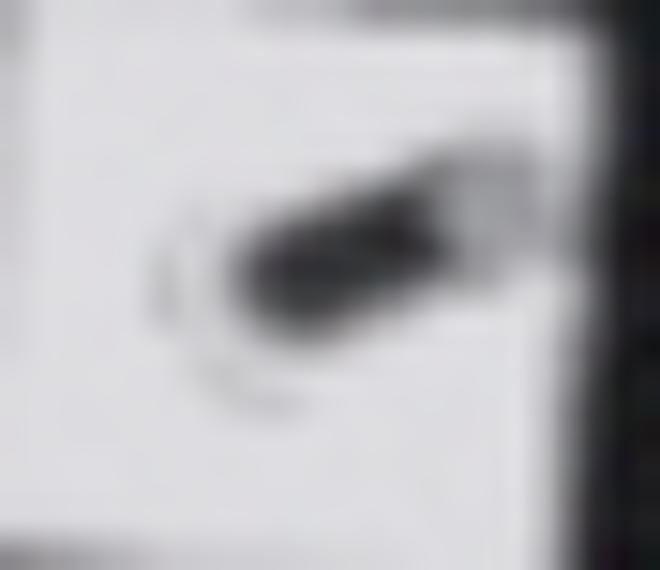

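```bash
cat >> h.py <<'E'
from scipy.spatial.transform import Rotation as R
def cur():
    o=telemetry.get_obs(); return o,R.from_euler('xyz',o['tool_rot'],degrees=True)
def down(yaw):  # tool x down, tool z at world yaw deg
    a=np.deg2rad(yaw); z=np.array([np.cos(a),np.sin(a),0]); x=np.array([0,0,-1.]); return R.from_matrix(np.c_[x,np.cross(z,x),z])
def plan(p,yaw):
    o,r=cur()
    zy=np.rad2deg(np.arctan2(*r.as_matrix()[[1,0],2]))
    print('t',o['time_s'],'tcp',o['tool_pos'].round(4),'zyaw',zy.round(1),'rot',o['tool_rot'].round(2),'F',o['force'].round(2),'w',round(o['grip_width'],4),'q',o['qpos'].round(1))
    if p is None: return
    p=np.where(np.isnan(np.array(p,float)),o['tool_pos'],np.array(p,float))
    if yaw is None: yaw=zy
    yaw=min((yaw,yaw+180,yaw-180,yaw+360,yaw-360),key=lambda a:abs(a-zy))
    print('yaw',yaw,'offset',(r.inv().apply(p-o['tool_pos'])).round(4).tolist(),'angular',(r.inv()*down(yaw)).as_rotvec().round(4).tolist())
E
python3 - <<'E'
from h import *
plan((.4995,-.3445,.16),-30)
plan((.4995,-.3445,.16),None)
print(cur()[1].as_matrix().round(3))
E
```

```text
t 0.1 tcp [ 0.1731 -0.626   0.2296] zyaw -74.5 rot [-177.65   89.9   107.81] F [ 0.06 -0.63  0.08] w 0.0869 q [75.4 18.4 -4.  83.2  1.3 78.5 -3.3]
yaw -30 offset [0.0699, 0.3897, -0.1842] angular [-0.7774, -0.0017, -0.0006]
t 0.1 tcp [ 0.1731 -0.626   0.2296] zyaw -74.5 rot [-177.65   89.9   107.81] F [ 0.06 -0.63  0.08] w 0.0869 q [75.4 18.4 -4.  83.2  1.3 78.5 -3.3]
yaw -74.54220308467842 offset [0.0699, 0.3897, -0.1842] angular [0.0, -0.0017, 0.0001]
[[-0.001  0.964  0.267]
 [ 0.002  0.267 -0.964]
 [-1.    -0.    -0.002]]
```

Emit:
drive_tool --offset '[[0.0, 0.05, -0.024], [0.0, 0.1, -0.047], [0.01, 0.15, -0.071], [0.02, 0.2, -0.095], [0.03, 0.25, -0.118], [0.04, 0.3, -0.142], [0.05, 0.35, -0.165], [0.05, 0.39, -0.184], [0.05, 0.39, -0.184], [0.05, 0.39, -0.184]]' --angular '[[-0.1, 0, 0], [-0.2, 0, 0], [-0.3, 0, 0], [-0.4, 0, 0], [-0.5, 0, 0], [-0.6, 0, 0], [-0.7, 0, 0], [-0.777, -0.002, 0], [-0.777, -0.002, 0], [-0.777, -0.002, 0]]' --fingers -1 --squeeze 25

```text
time_s: 1.35
tool_pos: [0.4991, -0.3452, 0.1793]
tool_rot: [-149.7, 90.0, -179.7]
force: [-0.8, 0.0, -0.5]
grip_width: 0.0868
```

```bash
python3 - <<'E'
from h import *
d=snap('top','top1'); e=snap('scene','scene1')
crop('top1',395,160,495,250,7,'d1'); crop('scene1',320,80,460,200,5,'d2')
plan((.4995,-.3445,.089),-30)
E
```

```text
t 1.45 tcp [ 0.4985 -0.3463  0.1796] zyaw -30.2 rot [-106.77   89.97 -136.96] F [-0.71  0.69 -0.13] w 0.0872 q [ 51.5  16.3 -23.   92.8   6.7  72.2  -2.9]
yaw -30 offset [0.0906, 0.0021, 0.0] angular [-0.0034, -0.0002, 0.0006]
```

View pics/d1.png

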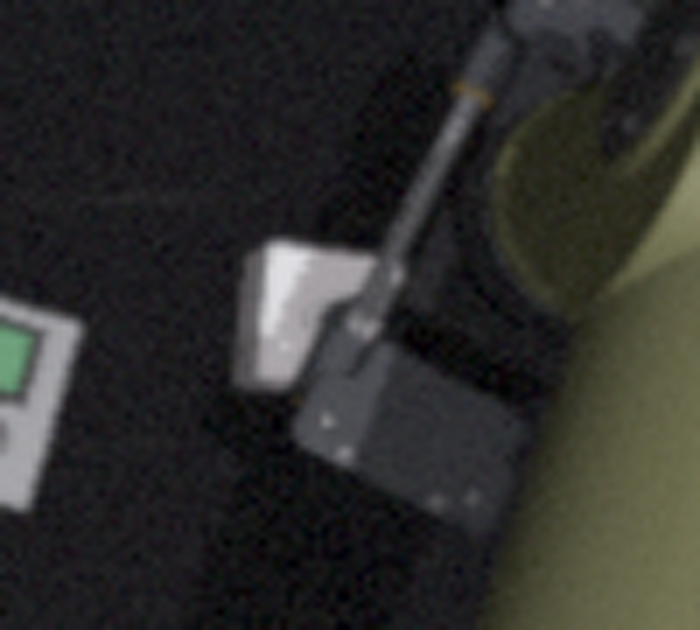

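View pics/d2.png

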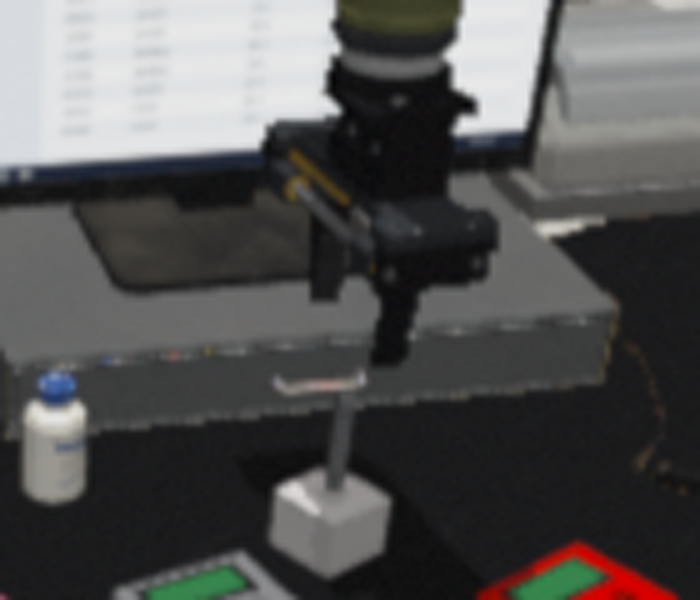

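The gripper sits above the stylus with a finger on each side of it: in d2 the stylus end is near (345,400) and the fingers are at (325,270) and (390,340). I'll go down next.

Emit:
drive_tool --offset '[[0.02, 0.002, 0], [0.04, 0.002, 0], [0.06, 0.002, 0], [0.08, 0.002, 0], [0.09, 0.002, 0], [0.09, 0.002, 0], [0.09, 0.002, 0]]' --angular '[[0, 0, 0], [0, 0, 0], [0, 0, 0], [0, 0, 0], [0, 0, 0], [0, 0, 0], [0, 0, 0]]'

```text
time_s: 2.33
tool_pos: [0.5001, -0.3449, 0.0904]
tool_rot: [-25.9, 89.9, -56.1]
force: [-0.3, -0.6, 0.8]
grip_width: 0.087
```

```bash
python3 - <<'E'
from h import *
e=snap('scene','scene2')
crop('scene2',350,110,430,200,6,'d3')
plan((.4995,-.3445,.089),-30)
E
```

```text
t 2.375 tcp [ 0.5001 -0.3449  0.0905] zyaw -30.2 rot [-23.87  89.9  -54.06] F [ 0.13 -0.78 -0.46] w 0.0871 q [ 50.7  20.8 -22.5  98.1   8.8  62.8  -4.7]
yaw -30 offset [0.0015, 0.0, -0.0008] angular [-0.0033, 0.0016, 0.0007]
```

View pics/d3.png

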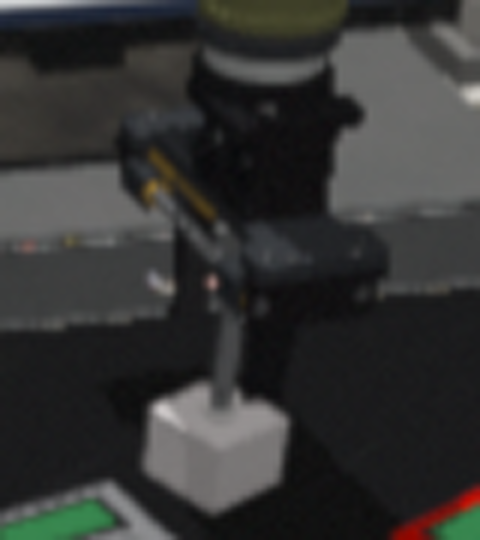

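The stylus stands between the fingers (d3, about (230,350)). I'll close the gripper.

Emit:
drive_tool --offset '[[0, 0, 0], [0, 0, 0], [0, 0, 0], [0, 0, 0], [0, 0, 0], [0, 0, 0], [0, 0, 0], [0, 0, 0]]' --angular '[[0, 0, 0], [0, 0, 0], [0, 0, 0], [0, 0, 0], [0, 0, 0], [0, 0, 0], [0, 0, 0], [0, 0, 0]]' --fingers 1 --squeeze 25

```text
time_s: 3.38
tool_pos: [0.5001, -0.3449, 0.0905]
tool_rot: [-23.8, 89.9, -54.0]
force: [0.3, -0.3, -0.5]
grip_width: 0.0152
```

```bash
python3 - <<'E'
from h import *
e=snap('scene','scene3')
crop('scene3',350,110,430,200,6,'d4')
plan((np.nan,np.nan,.16),None)
E
```

```text
t 3.425 tcp [ 0.5001 -0.3449  0.0905] zyaw -30.2 rot [-25.89  89.9  -56.08] F [ 1.42 -0.38 -0.59] w 0.0123 q [ 50.7  20.8 -22.5  98.1   8.8  62.8  -4.7]
yaw -30.18593706736148 offset [-0.0695, -0.0001, 0.0001] angular [-0.0, 0.0015, 0.0008]
```

View pics/d4.png

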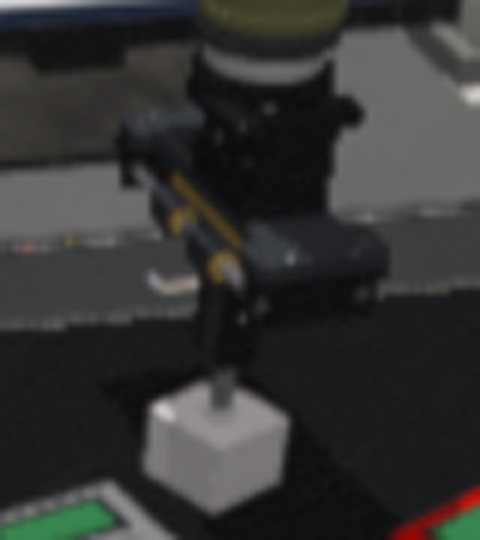

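Gripped: the opening is 12 to 13 mm, which matches the handle. I'll lift straight up.

Emit:
drive_tool --offset '[[0, 0, 0], [-0.02, 0, 0], [-0.04, 0, 0], [-0.06, 0, 0], [-0.08, 0, 0], [-0.08, 0, 0], [-0.08, 0, 0]]' --angular '[[0, 0, 0], [0, 0, 0], [0, 0, 0], [0, 0, 0], [0, 0, 0], [0, 0, 0], [0, 0, 0]]'

```text
time_s: 4.3
tool_pos: [0.4997, -0.3447, 0.1701]
tool_rot: [-44.5, 89.9, -74.7]
force: [-0.4, -0.3, -0.9]
grip_width: 0.0123
```

```bash
python3 - <<'E'
from h import *
e=snap('scene','scene4');d=snap('top','top4')
crop('scene4',340,90,440,200,5,'d5'); crop('top4',395,160,495,250,6,'d6')
plan((.4524,-.1993,np.nan),None)
o,_=cur(); p=o['tool_pos']
print('pred tip', proj(e,p-[0,0,.0805]), proj(d,p-[0,0,.0805]))
E
```

```text
t 4.4 tcp [ 0.4994 -0.3445  0.1694] zyaw -30.2 rot [-129.56   89.96 -159.75] F [-0.31  0.1  -0.36] w 0.0124 q [ 51.3  16.8 -23.   93.5   6.9  71.1  -3.3]
yaw -30.192124865011355 offset [-0.0, 0.1018, -0.1136] angular [0.0, -0.0004, 0.0005]
pred tip [387.47400486 167.07674217] [445.57231451 203.64895076]
```

View pics/d5.png

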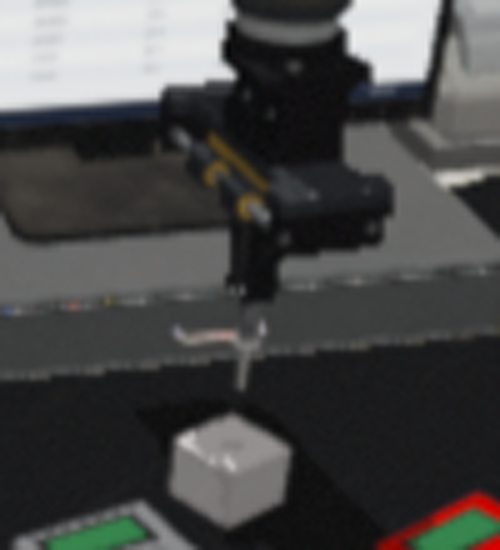

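View pics/d6.png

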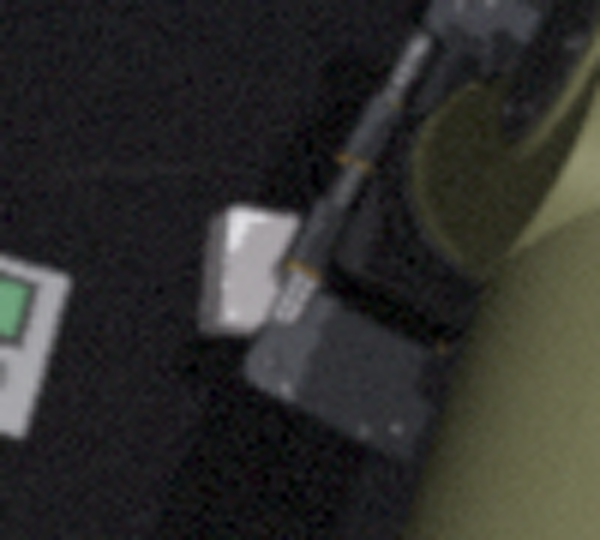

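Stylus is out; the tip shows at d5 (242,390), within a pixel of its predicted position. I'll use the scene camera for relative offsets to the hole (d5 (235,443)) and the well.

```bash
python3 - <<'E'
from h import *
e=load('scene4')
o,_=cur()
print('hole',back(e,340+235.5/5-.5,90+443.5/5-.5,.044))
print('tip',back(e,340+242.5/5-.5,90+390.5/5-.5,o['tool_pos'][2]-.0805))
crop('scene4',376,170,402,198,20,'d7')
E
```

```text
hole [ 0.49757742 -0.34560079  0.044     ]
tip [ 0.4960656  -0.34282533  0.08889614]
```

View pics/d7.png

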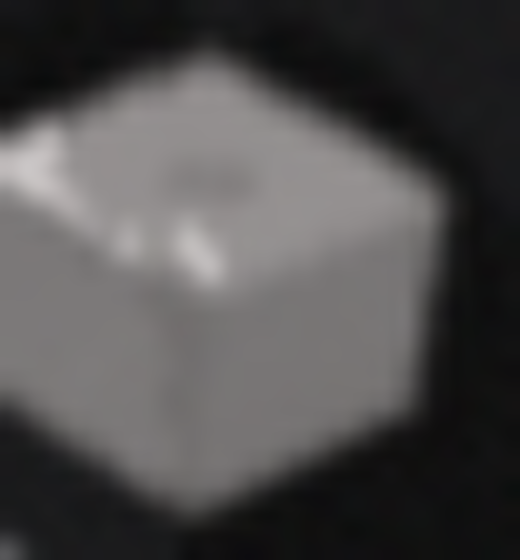

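Emit:
drive_tool --offset '[[0, 0.025, -0.028], [0, 0.05, -0.056], [0, 0.075, -0.084], [0, 0.102, -0.114], [0, 0.102, -0.114], [0, 0.102, -0.114], [0, 0.102, -0.114]]' --angular '[[0, 0, 0], [0, 0, 0], [0, 0, 0], [0, 0, 0], [0, 0, 0], [0, 0, 0], [0, 0, 0]]'

```text
time_s: 5.28
tool_pos: [0.4521, -0.2001, 0.1691]
tool_rot: [-152.0, 90.0, 177.7]
force: [0.4, 0.2, -0.8]
grip_width: 0.0123
```

```bash
python3 - <<'E'
from h import *
e=snap('scene','scene5');d=snap('top','top5')
crop('scene5',325,130,405,230,6,'e1'); crop('top5',355,160,455,250,6,'e2')
plan((.4524,-.1993,np.nan),None)
E
```

```text
t 5.375 tcp [ 0.4522 -0.1998  0.1691] zyaw -30.3 rot [-169.03   89.95  160.7 ] F [-0.24 -0.42  0.15] w 0.0122 q [ 47.9   3.2 -27.8 108.5   1.6  68.7 -10.7]
yaw -30.270034512095492 offset [-0.0, 0.0006, -0.0001] angular [0.0, -0.0009, 0.0002]
```

View pics/e1.png

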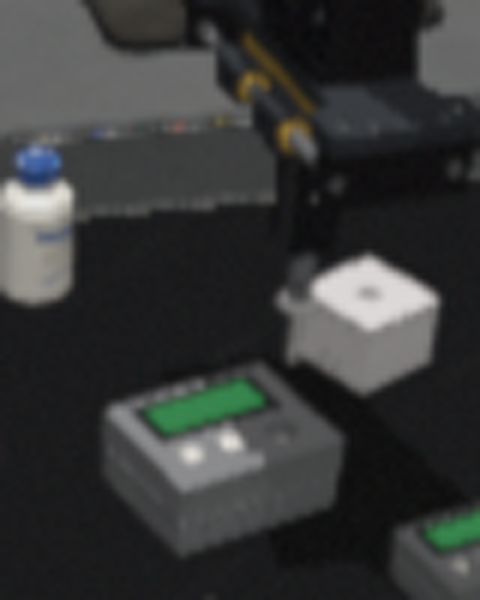

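View pics/e2.png

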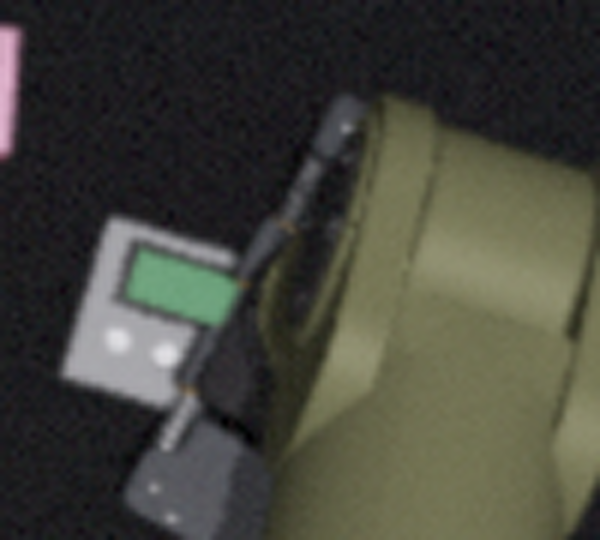

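Emit:
drive_tool --offset '[[0.015, 0.001, 0], [0.03, 0.001, 0], [0.038, 0.001, 0], [0.038, 0.001, 0], [0.038, 0.001, 0]]' --angular '[[0, 0, 0], [0, 0, 0], [0, 0, 0], [0, 0, 0], [0, 0, 0]]'

```text
time_s: 6.0
tool_pos: [0.4529, -0.199, 0.1314]
tool_rot: [-164.7, 90.0, 165.0]
force: [-0.4, 0.8, -1.0]
grip_width: 0.0122
```

```bash
python3 - <<'E'
from h import *
e0=load('scene5'); print('tip5',back(e0,325+291.5/6-.5,130+358.5/6-.5,.0886))
print('hole5',back(e0,325+370.5/6-.5,130+292.5/6-.5,.044))
e=snap('scene','scene6')
crop('scene6',350,165,390,210,13,'e3')
plan((.4527,-.1988,np.nan),None)
o,_=cur(); p=o['tool_pos']-[0,0,.0805]; print(p, proj(e,p), (proj(e,p)-[350,165]+.5)*13-.5)
w=np.array([.4527,-.1988,.045]); print((proj(e,w)-[350,165]+.5)*13-.5)
E
```

```text
tip5 [ 0.45225383 -0.20057566  0.0886    ]
hole5 [ 0.49825877 -0.34446812  0.044     ]
t 6.05 tcp [ 0.453  -0.1991  0.1316] zyaw -30.3 rot [ -80.8    89.99 -111.07] F [ 0.52 -0.18  0.12] w 0.0123 q [ 47.5   5.4 -28.  111.    2.8  64.3 -11.9]
yaw -30.266733893282346 offset [-0.0, 0.0001, -0.0004] angular [-0.0, 0.0, 0.0002]
[ 0.45303768 -0.19907336  0.05107467] [371.49515482 199.08716277] [285.4370127  449.13311596]
[283.6071347 470.2250287]
```

View pics/e3.png

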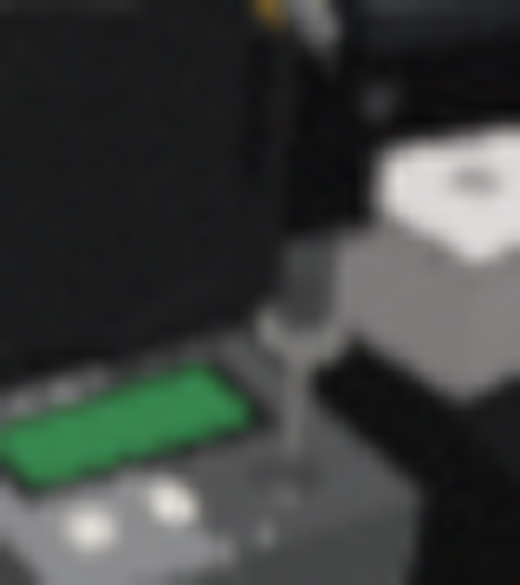

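The tip sits just above the well (tip near e3 (290,460), well around (285,477)). I'll press down gradually.

Emit:
drive_tool --offset '[[0.006, 0, 0], [0.012, 0, 0], [0.015, 0, 0], [0.017, 0, 0], [0.018, 0, 0], [0.018, 0, 0]]' --angular '[[0, 0, 0], [0, 0, 0], [0, 0, 0], [0, 0, 0], [0, 0, 0], [0, 0, 0]]'

```text
time_s: 6.8
tool_pos: [0.453, -0.199, 0.1138]
tool_rot: [-120.0, 90.0, -150.3]
force: [-2.1, 1.1, 2.2]
grip_width: 0.0123
```

```bash
python3 - <<'E'
from h import *
for i in range(3):
    plan(None,None); e=snap('scene','scene7')
crop('scene7',350,165,390,210,13,'e4')
E
```

```text
t 6.8 tcp [ 0.453  -0.199   0.1138] zyaw -30.3 rot [-120.04   89.98 -150.31] F [-2.13  1.06  2.16] w 0.0123 q [ 47.3   6.5 -28.  112.1   3.5  62.2 -12.4]
t 6.85 tcp [ 0.453  -0.199   0.1138] zyaw -30.3 rot [-125.1    89.98 -155.36] F [-2.33  0.73  2.74] w 0.0123 q [ 47.3   6.5 -28.  112.1   3.5  62.2 -12.4]
t 6.9 tcp [ 0.4529 -0.199   0.1137] zyaw -30.3 rot [-125.23   89.98 -155.49] F [-1.51  1.07  2.57] w 0.0121 q [ 47.3   6.5 -28.  112.1   3.5  62.2 -12.4]
```

View pics/e4.png

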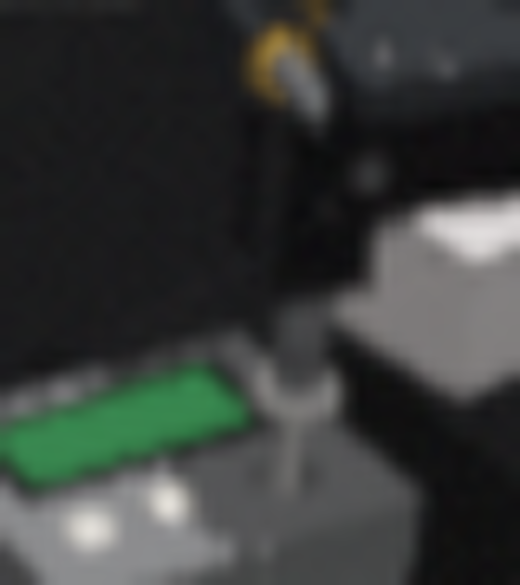

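Pressing with about 2.5 N vertically, plus some side force toward -x/+y, so the tip is probably touching the far wall. I'll shift 2 mm nearer and press to the end.

Emit:
drive_tool --offset '[[0, 0, -0.001], [0, 0, -0.002], [0.001, 0, -0.002], [0.002, 0, -0.002], [0.002, 0, -0.002]]' --angular '[[0, 0, 0], [0, 0, 0], [0, 0, 0], [0, 0, 0], [0, 0, 0]]'

```text
time_s: 7.58
tool_pos: [0.452, -0.1985, 0.1122]
tool_rot: [-3.0, 89.9, -33.2]
force: [2.0, -1.0, 3.8]
grip_width: 0.0126
```

```bash
python3 - <<'E'
from h import *
for i in range(3):
    plan(None,None); e=snap('scene','scene8')
E
```

```text
t 7.575 tcp [ 0.452  -0.1985  0.1122] zyaw -30.3 rot [ -2.96  89.89 -33.24] F [ 2.01 -0.96  3.82] w 0.0126 q [ 47.3   6.4 -28.  112.4   3.4  61.9 -12.4]
t 7.625 tcp [ 0.452  -0.1985  0.1122] zyaw -30.3 rot [ -5.04  89.9  -35.31] F [ 1.8  -1.81  4.13] w 0.0125 q [ 47.3   6.4 -28.  112.4   3.4  61.9 -12.4]
t 7.675 tcp [ 0.452  -0.1984  0.1122] zyaw -30.3 rot [ -5.27  89.9  -35.53] F [ 2.   -1.86  3.4 ] w 0.012 q [ 47.3   6.4 -28.  112.4   3.4  61.9 -12.4]
```

The side force reversed, so it was friction at the tip rather than a wall. I'll press deeper until the force clearly passes 4.4 N, which is the hard stop.

Emit:
drive_tool --offset '[[0.001, 0, 0], [0.002, 0, 0], [0.002, 0, 0], [0.002, 0, 0]]' --angular '[[0, 0, 0], [0, 0, 0], [0, 0, 0], [0, 0, 0]]'

```text
time_s: 8.22
tool_pos: [0.4526, -0.1986, 0.1118]
tool_rot: [-9.4, 89.8, -39.6]
force: [-1.6, 0.3, 13.1]
grip_width: 0.0123
```

```bash
python3 - <<'E'
from h import *
for i in range(3):
    plan(None,None); e=snap('scene','scene9')
crop('scene9',350,165,390,210,13,'e5')
E
```

```text
t 8.225 tcp [ 0.4526 -0.1986  0.1118] zyaw -30.3 rot [ -9.37  89.83 -39.64] F [-1.57  0.28 13.11] w 0.0123 q [ 47.3   6.5 -28.  112.4   3.5  61.8 -12.5]
t 8.275 tcp [ 0.4526 -0.1987  0.1118] zyaw -30.3 rot [ -9.48  89.83 -39.75] F [-0.16 -0.36 13.43] w 0.0125 q [ 47.3   6.5 -28.  112.4   3.5  61.8 -12.5]
t 8.325 tcp [ 0.4526 -0.1986  0.1118] zyaw -30.3 rot [ -9.64  89.83 -39.91] F [-0.78  0.49 12.82] w 0.0123 q [ 47.3   6.5 -28.  112.4   3.5  61.8 -12.5]
```

View pics/e5.png

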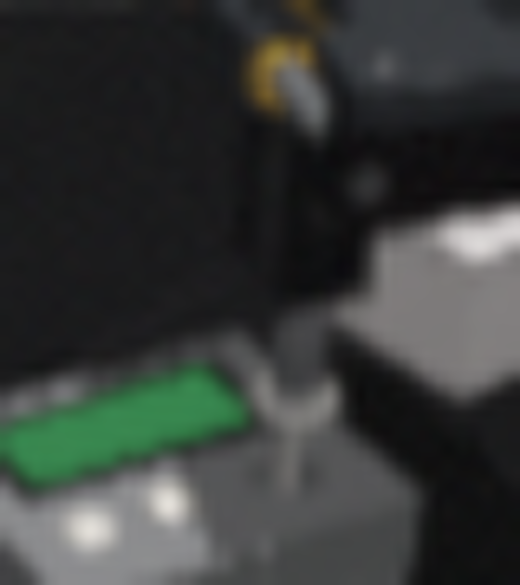

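Fz jumped to 13 N, so the button is fully down, held for more than 0.3 s. I'll retract and go back above the holder.

Emit:
drive_tool --offset '[[-0.005, 0, 0], [-0.02, 0, 0], [-0.04, 0, 0], [-0.058, 0, 0], [-0.058, 0, 0], [-0.058, 0, 0]]' --angular '[[0, 0, 0], [0, 0, 0], [0, 0, 0], [0, 0, 0], [0, 0, 0], [0, 0, 0]]'

```text
time_s: 9.12
tool_pos: [0.4519, -0.1983, 0.1692]
tool_rot: [-19.6, 89.9, -49.8]
force: [0.5, 0.2, 0.2]
grip_width: 0.0119
```

```bash
python3 - <<'E'
from h import *
plan((.4998,-.3447,.17),-30.2)
E
```

```text
t 9.125 tcp [ 0.4519 -0.1983  0.1692] zyaw -30.3 rot [-19.55  89.9  -49.83] F [0.51 0.16 0.23] w 0.0119 q [ 47.9   2.9 -28.  108.7   1.5  68.6 -10.8]
yaw -30.2 offset [-0.0005, -0.1023, 0.1152] angular [-0.0013, 0.0017, 0.0006]
```

Emit:
drive_tool --offset '[[0, -0.025, 0.029], [0, -0.051, 0.058], [0, -0.077, 0.087], [0, -0.102, 0.115], [0, -0.102, 0.115], [0, -0.102, 0.115], [0, -0.102, 0.115]]' --angular '[[0, 0.002, 0], [0, 0.002, 0], [0, 0.002, 0], [0, 0.002, 0], [0, 0.002, 0], [0, 0.002, 0], [0, 0.002, 0]]'

```text
time_s: 10.0
tool_pos: [0.4998, -0.3428, 0.1692]
tool_rot: [-170.2, 89.9, 159.6]
force: [1.3, 0.2, 0.5]
grip_width: 0.0126
```

```bash
python3 - <<'E'
from h import *
plan((.4998,-.3447,.133),None)
e=snap('scene','scene10')
crop('scene10',340,90,440,200,5,'f1')
E
```

```text
t 10.0 tcp [ 0.4998 -0.3428  0.1692] zyaw -30.2 rot [-170.23   89.93  159.6 ] F [1.31 0.24 0.46] w 0.0126 q [ 51.3  16.7 -23.2  93.6   6.9  71.2  -3.4]
yaw -30.168239439223395 offset [0.0362, -0.0017, 0.001] angular [0.0, -0.0012, 0.0002]
```

View pics/f1.png

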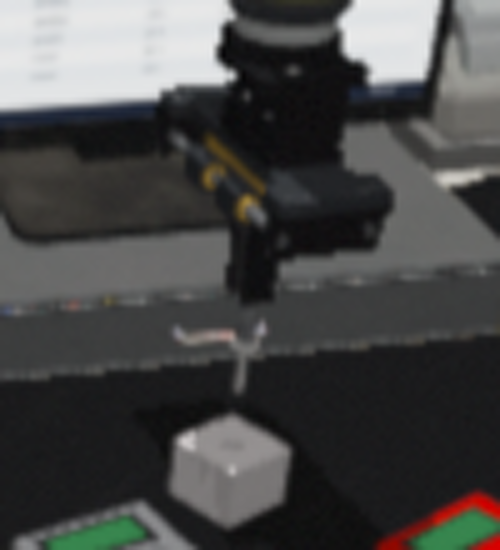

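Emit:
drive_tool --offset '[[0.012, -0.002, 0.001], [0.024, -0.002, 0.001], [0.036, -0.002, 0.001], [0.036, -0.002, 0.001], [0.036, -0.002, 0.001]]' --angular '[[0, 0, 0], [0, 0, 0], [0, 0, 0], [0, 0, 0], [0, 0, 0]]'

```text
time_s: 10.68
tool_pos: [0.4998, -0.3453, 0.1335]
tool_rot: [-149.9, 90.0, 179.9]
force: [0.2, -0.3, 0.2]
grip_width: 0.0124
```

```bash
python3 - <<'E'
from h import *
plan((.4999,-.3448,.091),None)
e=snap('scene','scene11')
plan((.4999,-.3448,.091),None)
crop('scene11',365,150,410,200,12,'f2')
E
```

```text
t 10.675 tcp [ 0.4998 -0.3453  0.1335] zyaw -30.2 rot [-149.92   89.96  179.91] F [ 0.25 -0.35  0.2 ] w 0.0124 q [ 51.2  18.5 -22.9  95.7   7.7  67.4  -3.8]
yaw -30.17249420303968 offset [0.0425, 0.0005, -0.0001] angular [0.0, -0.0006, 0.0004]
t 10.725 tcp [ 0.5    -0.3454  0.1338] zyaw -30.2 rot [ -96.16   89.97 -126.33] F [ 0.65  0.67 -0.62] w 0.0123 q [ 51.2  18.5 -22.9  95.7   7.7  67.4  -3.8]
yaw -30.17269629964599 offset [0.0428, 0.0005, -0.0003] angular [0.0, -0.0, 0.0005]
```

View pics/f2.png

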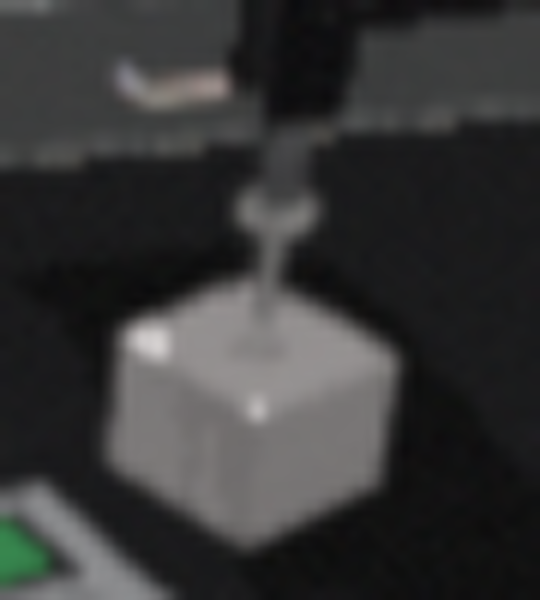

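The tip is directly above the hole mouth (f2: tip (262,328), hole (260,348)). I'll insert it.

Emit:
drive_tool --offset '[[0.008, 0, 0], [0.016, 0, 0], [0.024, 0, 0], [0.032, 0, 0], [0.038, 0, 0], [0.042, 0, 0], [0.042, 0, 0]]' --angular '[[0, 0, 0], [0, 0, 0], [0, 0, 0], [0, 0, 0], [0, 0, 0], [0, 0, 0], [0, 0, 0]]'

```text
time_s: 11.6
tool_pos: [0.4998, -0.3453, 0.0915]
tool_rot: [-139.7, 90.0, -169.9]
force: [-0.0, -0.5, -0.3]
grip_width: 0.0121
```

```bash
python3 - <<'E'
from h import *
plan(None,None)
e=snap('scene','scene12')
plan((.4999,-.3448,.09),None)
crop('scene12',365,150,410,200,12,'f3')
E
```

```text
t 11.6 tcp [ 0.4998 -0.3453  0.0915] zyaw -30.2 rot [-139.7    89.97 -169.87] F [-0.03 -0.5  -0.34] w 0.0121 q [ 50.8  20.8 -22.6  97.9   8.8  63.   -4.6]
t 11.65 tcp [ 0.5    -0.3454  0.0918] zyaw -30.2 rot [ -90.17   89.97 -120.34] F [-0.05 -0.05  0.02] w 0.0123 q [ 50.8  20.8 -22.6  97.9   8.8  63.   -4.6]
yaw -30.1704407019995 offset [0.0018, 0.0005, -0.0004] angular [0.0, -0.0, 0.0004]
```

View pics/f3.png

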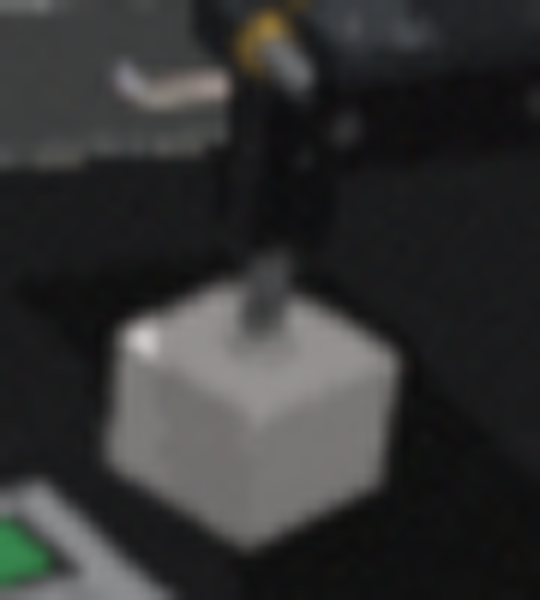

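The stylus is in the hole. I'll lower the last 2 mm and open.

Emit:
drive_tool --offset '[[0.001, 0, 0], [0.002, 0, 0], [0.002, 0, 0]]' --angular '[[0, 0, 0], [0, 0, 0], [0, 0, 0]]'

```text
time_s: 12.02
tool_pos: [0.5003, -0.3455, 0.0904]
tool_rot: [-35.5, 89.9, -65.7]
force: [-0.5, -0.6, 2.8]
grip_width: 0.0121
```

Emit:
drive_tool --offset '[[0, 0, 0], [0, 0, 0], [0, 0, 0], [0, 0, 0], [0, 0, 0], [0, 0, 0], [0, 0, 0], [0, 0, 0]]' --angular '[[0, 0, 0], [0, 0, 0], [0, 0, 0], [0, 0, 0], [0, 0, 0], [0, 0, 0], [0, 0, 0], [0, 0, 0]]' --fingers -1

```text
time_s: 13.02
tool_pos: [0.5003, -0.3456, 0.0904]
tool_rot: [-38.3, 89.9, -68.5]
force: [0.9, -0.7, -0.7]
grip_width: 0.0826
```

```bash
python3 - <<'E'
from h import *
plan((.4999,-.3448,.19),None)
e=snap('scene','scene13')
crop('scene13',350,110,430,200,6,'f4')
E
```

```text
t 13.025 tcp [ 0.5003 -0.3456  0.0904] zyaw -30.2 rot [-38.34  89.94 -68.51] F [ 0.92 -0.66 -0.73] w 0.0826 q [ 50.8  20.9 -22.6  98.    8.9  62.8  -4.7]
yaw -30.175801168701295 offset [-0.0996, 0.0004, -0.0006] angular [-0.0, 0.0008, 0.0006]
```

View pics/f4.png

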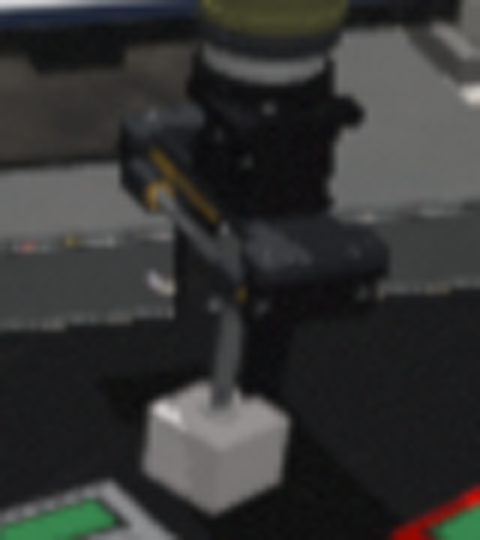

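The stylus stands free (f4 (228,350)). I'll raise straight up to clear it.

Emit:
drive_tool --offset '[[-0.02, 0, 0], [-0.05, 0, 0], [-0.09, 0, 0], [-0.13, 0, 0], [-0.16, 0, 0], [-0.16, 0, 0]]' --angular '[[0, 0, 0], [0, 0, 0], [0, 0, 0], [0, 0, 0], [0, 0, 0], [0, 0, 0]]'

```text
time_s: 13.82
tool_pos: [0.5019, -0.3461, 0.2551]
tool_rot: [-9.6, 89.5, -39.8]
force: [-0.6, 0.3, 0.3]
grip_width: 0.0869
```

```bash
python3 - <<'E'
from h import *
e=snap('scene','scene14')
crop('scene14',350,110,430,200,6,'f5')
plan((.516,.185,.25),-5.8)
E
```

```text
t 13.875 tcp [ 0.5009 -0.3457  0.2528] zyaw -30.2 rot [-14.25  89.73 -44.41] F [ 0.6  -0.22 -0.91] w 0.087 q [ 51.7  14.1 -23.4  87.1   5.7  79.8  -2.3]
yaw -5.8 offset [0.0011, 0.4664, -0.2537] angular [-0.4252, 0.0042, 0.0021]
```

View pics/f5.png

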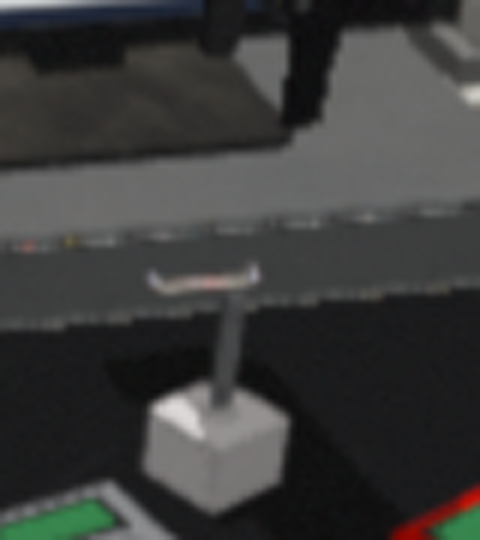

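The stylus stands upright and seated. I'll move over the cross handle.

Emit:
drive_tool --offset '[[0, 0.047, -0.025], [0, 0.1, -0.055], [0, 0.155, -0.085], [0, 0.21, -0.114], [0, 0.265, -0.144], [0, 0.32, -0.174], [0, 0.375, -0.204], [0, 0.43, -0.234], [0, 0.466, -0.254], [0, 0.466, -0.254]]' --angular '[[-0.05, 0, 0], [-0.1, 0, 0], [-0.15, 0, 0], [-0.2, 0, 0], [-0.25, 0, 0], [-0.3, 0, 0], [-0.35, 0, 0], [-0.4, 0.004, 0.002], [-0.425, 0.004, 0.002], [-0.425, 0.004, 0.002]]'

```text
time_s: 15.12
tool_pos: [0.5136, 0.1893, 0.2503]
tool_rot: [142.6, 89.8, 137.2]
force: [0.8, 0.5, -0.1]
grip_width: 0.087
```

Emit:
drive_tool --offset '[[0, 0, 0], [0, 0, 0]]' --angular '[[0, 0, 0], [0, 0, 0]]'

```text
time_s: 15.38
tool_pos: [0.5135, 0.1879, 0.2498]
tool_rot: [165.4, 89.8, 159.9]
force: [-0.3, 0.1, -0.1]
grip_width: 0.0871
```

```bash
python3 - <<'E'
from h import *
e=snap('scene','scene15');d=snap('top','top15')
crop('scene15',200,80,330,260,4,'g1'); crop('top15',220,110,350,230,5,'g2')
plan((.516,.185,.25),-5.8)
E
```

```text
t 15.475 tcp [0.5138 0.1879 0.2501] zyaw -5.5 rot [157.53  89.86 152.04] F [ 0.07  0.26 -0.89] w 0.0874 q [ 21.4   9.6 -48.9  94.8   7.3  79.  -34. ]
yaw -5.8 offset [0.0001, -0.0026, 0.0024] angular [0.0054, -0.0022, -0.0009]
```

View pics/g1.png

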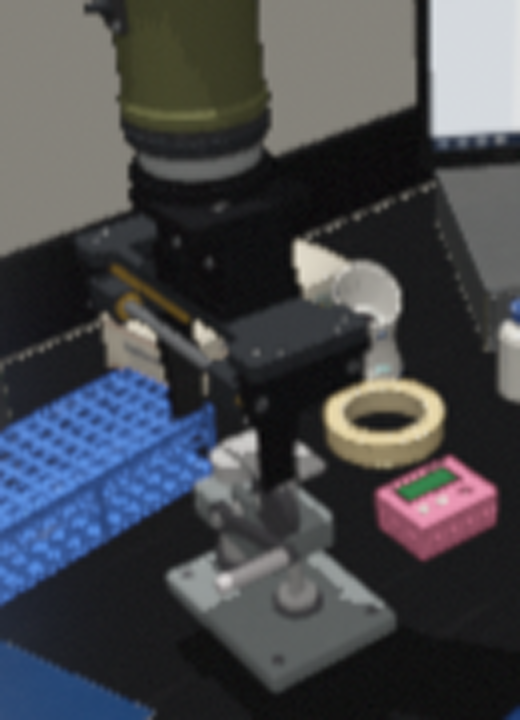

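View pics/g2.png

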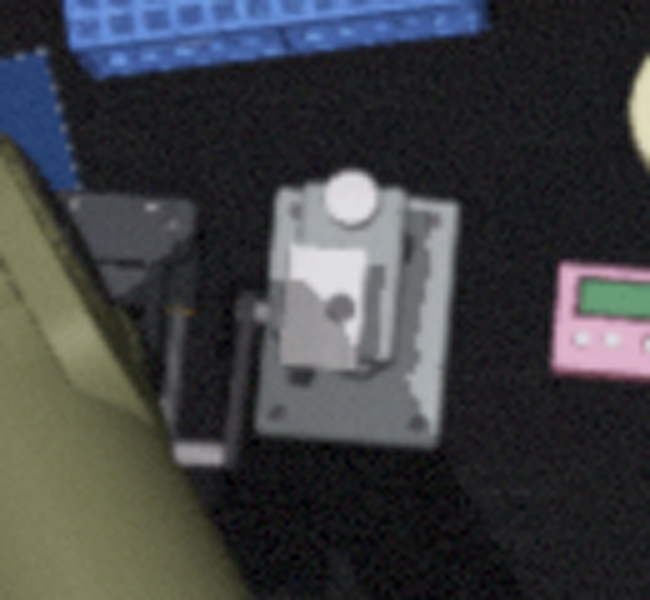

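The open fingers straddle the bar from above: in g2 the bar's visible end is (175–240, 455), and the gripper body is left of the lever. I'll go down.

Emit:
drive_tool --offset '[[0.03, -0.003, 0.002], [0.06, -0.003, 0.002], [0.09, -0.003, 0.002], [0.11, -0.003, 0.002], [0.117, -0.003, 0.002], [0.117, -0.003, 0.002], [0.117, -0.003, 0.002]]' --angular '[[0.005, -0.002, 0], [0.005, -0.002, 0], [0.005, -0.002, 0], [0.005, -0.002, 0], [0.005, -0.002, 0], [0.005, -0.002, 0], [0.005, -0.002, 0]]'

```text
time_s: 16.35
tool_pos: [0.516, 0.1851, 0.1342]
tool_rot: [44.4, 89.9, 38.6]
force: [0.2, 0.0, 0.4]
grip_width: 0.0871
```

```bash
python3 - <<'E'
from h import *
e=snap('scene','scene16');d=snap('top','top16')
crop('scene16',215,130,315,260,5,'g3'); crop('top16',220,130,320,230,6,'g4')
plan((.516,.185,.133),-5.8)
E
```

```text
t 16.45 tcp [0.5159 0.1851 0.1341] zyaw -5.8 rot [43.98 89.89 38.2 ] F [ 0.07  0.6  -0.83] w 0.0867 q [ 19.5  15.3 -47.6 103.4  12.3  66.5 -37.9]
yaw -5.8 offset [0.0011, -0.0001, 0.0001] angular [0.0004, 0.0014, -0.0013]
```

View pics/g3.png

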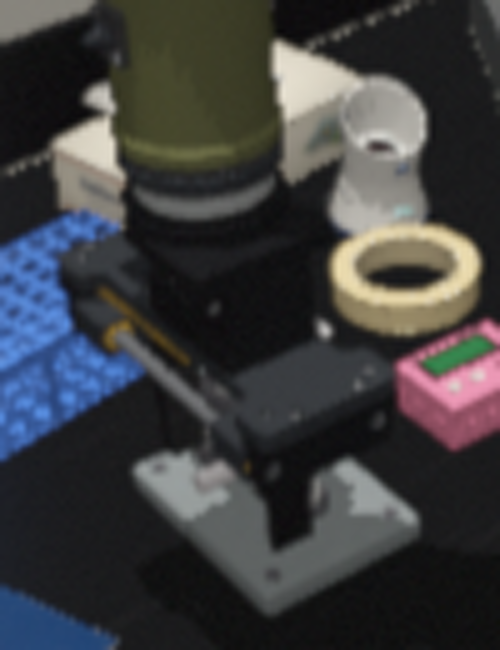

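View pics/g4.png

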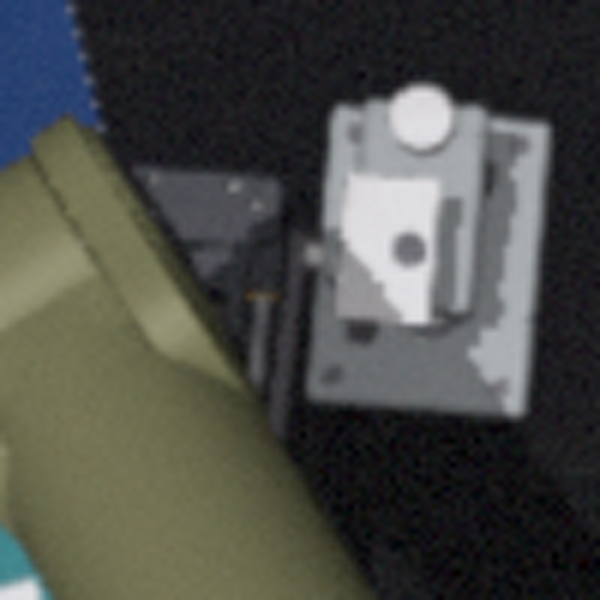

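The bar's free end shows at g3 (212,475), between the fingers. I'll close gently.

Emit:
drive_tool --offset '[[0.001, 0, 0], [0.001, 0, 0], [0.001, 0, 0], [0.001, 0, 0], [0.001, 0, 0], [0.001, 0, 0], [0.001, 0, 0], [0.001, 0, 0], [0.001, 0, 0]]' --angular '[[0, 0, 0], [0, 0, 0], [0, 0, 0], [0, 0, 0], [0, 0, 0], [0, 0, 0], [0, 0, 0], [0, 0, 0], [0, 0, 0]]' --fingers 1 --squeeze 20

```text
time_s: 17.58
tool_pos: [0.515, 0.1852, 0.1329]
tool_rot: [109.3, 89.9, 103.5]
force: [-3.3, 0.6, 1.3]
grip_width: 0.0112
```

```bash
python3 - <<'E'
from h import *
e=snap('scene','scene17');d=snap('top','top17')
crop('scene17',215,130,315,260,5,'g5')
plan(None,None)
# arc waypoints: current grasp = tcp + 11mm up ; cam axis
o,r=cur(); g=o['tool_pos']+[0,0,.011]
ax=np.array([.995,-.101,0]); 
dz=g[2]-.125; print('dz',dz,'expected .0187')
th0=np.deg2rad(12.7)
for a in np.linspace(0,1.35,10):
    d_=ax*(.085*(np.cos(th0)-np.cos(th0+a)))+[0,0,.085*(np.sin(th0+a)-np.sin(th0))]
    print(round(a,2),r.inv().apply(d_).round(4).tolist())
E
```

```text
t 17.675 tcp [0.5151 0.1852 0.1329] zyaw -5.8 rot [103.11  89.94  97.35] F [-2.9   0.29  2.31] w 0.0111 q [ 19.4  15.4 -47.6 103.5  12.3  66.4 -37.9]
dz 0.018918771983630067 expected .0187
0.0 [0.0, 0.0, 0.0]
0.15 [-0.0122, 0.0, 0.0037]
0.3 [-0.0237, 0.0, 0.0092]
0.45 [-0.0342, 0.0, 0.0164]
0.6 [-0.0436, 0.0, 0.025]
0.75 [-0.0515, 0.0, 0.035]
0.9 [-0.0579, 0.0, 0.046]
1.05 [-0.0626, 0.0, 0.0579]
1.2 [-0.0654, 0.0, 0.0703]
1.35 [-0.0663, 0.0, 0.083]
```

View pics/g5.png

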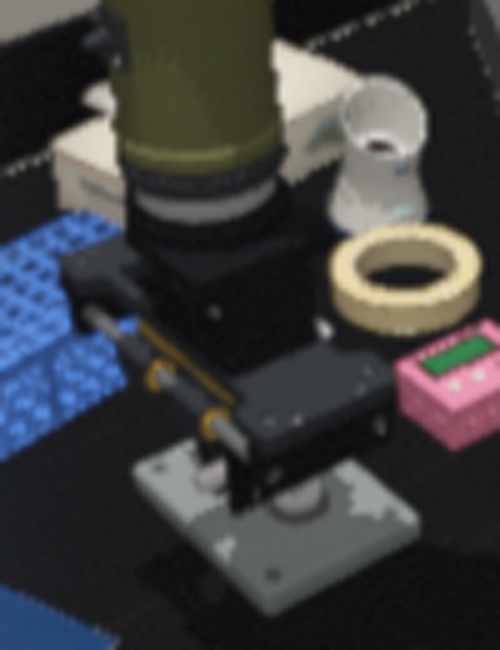

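Bar gripped (opening 11 mm). I'll swing up along the arc, first half.

Emit:
drive_tool --offset '[[-0.006, 0, 0.002], [-0.012, 0, 0.004], [-0.018, 0, 0.006], [-0.024, 0, 0.009], [-0.029, 0, 0.013], [-0.034, 0, 0.016], [-0.039, 0, 0.02], [-0.044, 0, 0.025], [-0.044, 0, 0.025]]' --angular '[[0, 0, 0], [0, 0, 0], [0, 0, 0], [0, 0, 0], [0, 0, 0], [0, 0, 0], [0, 0, 0], [0, 0, 0], [0, 0, 0]]'

```text
time_s: 18.8
tool_pos: [0.5383, 0.183, 0.1779]
tool_rot: [-175.1, 89.8, 179.2]
force: [-9.8, -0.2, 4.3]
grip_width: 0.0112
```

```bash
python3 - <<'E'
from h import *
e=snap('scene','scene18');d=snap('top','top18')
crop('scene18',215,100,315,260,4,'g6'); crop('top18',220,110,320,230,5,'g7')
plan(None,None)
o,r=cur(); 
# remaining from model start at tcp(.5145,.1852,.133)
s=np.array([.5145,.1852,.1327]); ax=np.array([.995,-.101,0]); th0=np.deg2rad(12.7)
for a in np.linspace(.6,1.35,9):
    d_=s+ax*(.085*(np.cos(th0)-np.cos(th0+a)))+[0,0,.085*(np.sin(th0+a)-np.sin(th0))]
    print(round(a,2),r.inv().apply(d_-o['tool_pos']).round(4).tolist())
E
```

```text
t 18.9 tcp [0.5383 0.183  0.1779] zyaw -5.7 rot [-173.76   89.79 -179.5 ] F [-9.53 -1.13  4.63] w 0.0111 q [ 19.4  15.9 -47.5  97.5  12.1  72.2 -36.5]
0.6 [0.0017, -0.0002, 0.0011]
0.69 [-0.0035, -0.0002, 0.0072]
0.79 [-0.0081, -0.0002, 0.0137]
0.88 [-0.012, -0.0002, 0.0206]
0.98 [-0.0153, -0.0002, 0.0279]
1.07 [-0.0179, -0.0002, 0.0354]
1.16 [-0.0198, -0.0002, 0.0432]
1.26 [-0.0209, -0.0002, 0.051]
1.35 [-0.0213, -0.0003, 0.059]
```

View pics/g6.png

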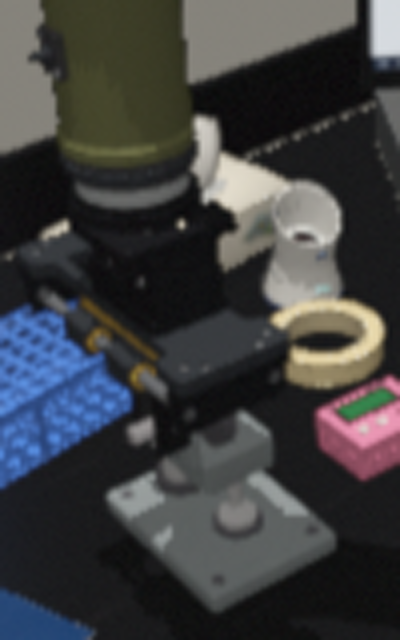

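View pics/g7.png

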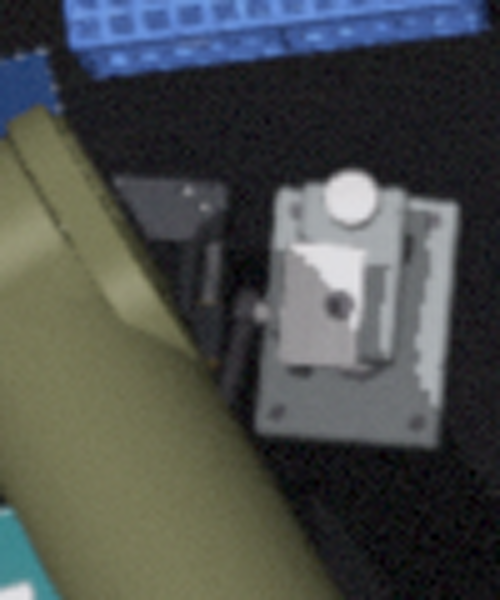

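The lever follows. The force splits into about 4 N tangential (the spring) and about 10 N radial, which means my path is slightly too tight, so I'll run the rest a bit further out.

Emit:
drive_tool --offset '[[-0.004, 0, 0.004], [-0.008, 0, 0.011], [-0.012, 0, 0.018], [-0.015, 0, 0.025], [-0.018, 0, 0.032], [-0.02, 0, 0.04], [-0.021, 0, 0.047], [-0.022, 0, 0.053], [-0.022, 0, 0.057], [-0.022, 0, 0.057]]' --angular '[[0, 0, 0], [0, 0, 0], [0, 0, 0], [0, 0, 0], [0, 0, 0], [0, 0, 0], [0, 0, 0], [0, 0, 0], [0, 0, 0], [0, 0, 0]]'

```text
time_s: 20.15
tool_pos: [0.5963, 0.1773, 0.202]
tool_rot: [175.0, 89.9, 169.2]
force: [-5.2, -1.5, 4.4]
grip_width: 0.0116
```

```bash
python3 - <<'E'
from h import *
e=snap('scene','scene19');d=snap('top','top19')
crop('scene19',215,80,315,260,4,'g8'); crop('top19',220,110,320,230,6,'g9')
plan(None,None)
E
```

```text
t 20.25 tcp [0.5963 0.1773 0.202 ] zyaw -5.8 rot [179.86  89.94 174.09] F [-5.87 -1.07  5.1 ] w 0.0114 q [ 17.   21.7 -45.7  88.3  15.8  76.7 -36.1]
```

View pics/g8.png

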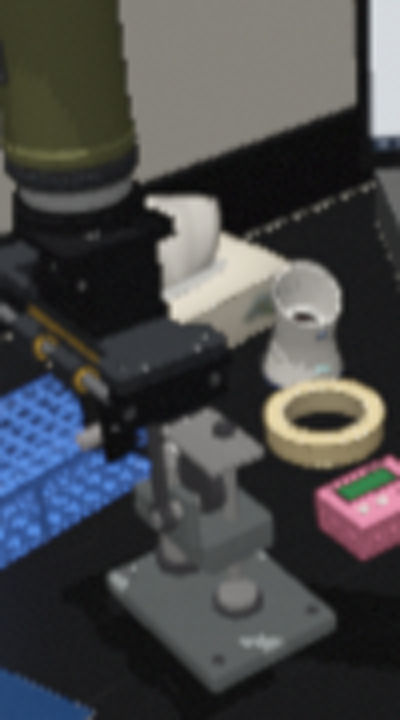

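View pics/g9.png

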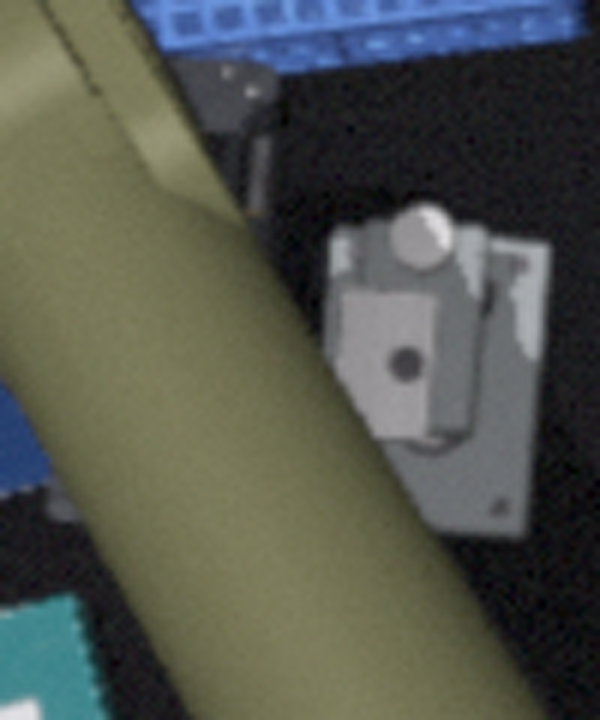

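The lever now stands up and the plunger's top plate is visibly raised. I'll check the lever's verticality and the lift numerically.

```bash
python3 - <<'E'
from h import *
e=load('scene19')
crop('scene19',240,170,290,220,14,'h1'); crop('scene0',240,170,290,220,14,'h2')
c=lambda p:((proj(e,p)-[240,170]+.5)*14-.5).round(0)
gx=np.array([.995,-.101,0]);gy=np.array([.101,.995,0])
A=np.array([.5983,.1767,.125])
arm=A-.029*gy
print('axis@arm',c(arm)); 
for t in (-.2,-.1,0,.1,.2): print(t,c(arm+gx*.07*np.sin(t)+[0,0,.07*np.cos(t)]))
# plunger knob: find lift from hole on plate
E
```

```text
axis@arm [217. 544.]
-0.2 [222. 285.]
-0.1 [202. 264.]
0 [182. 247.]
0.1 [162. 232.]
0.2 [144. 221.]
```

View pics/h1.png

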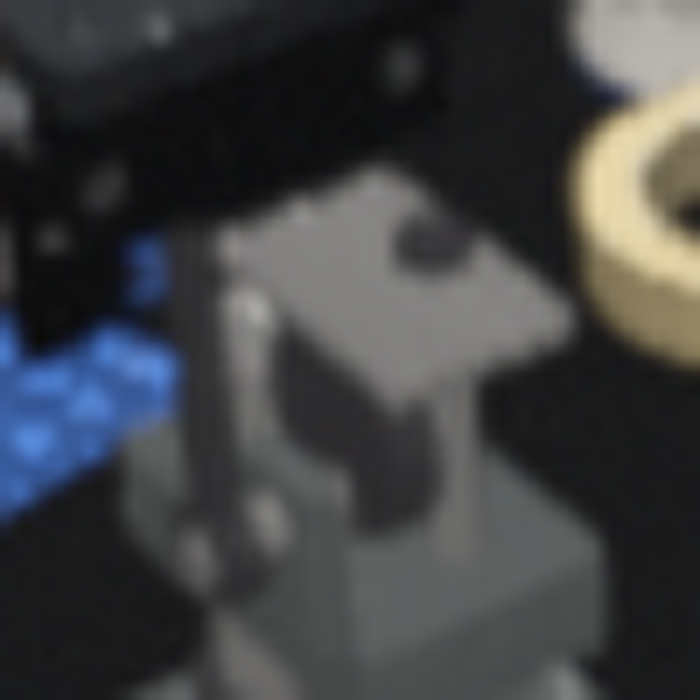

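View pics/h2.png

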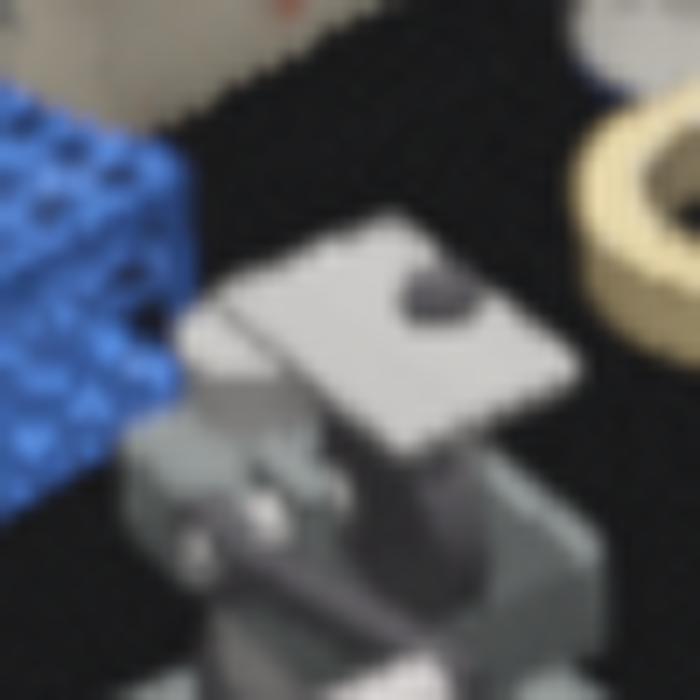

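In h1 the lever runs from (225,560) to (197,240), about 0.05 rad short of vertical. The plate rose about 50–55 px, which matches 12.5 mm. I'll nudge slightly further and hold.

Emit:
drive_tool --offset '[[0, 0, 0.002], [0, 0, 0.005], [0, 0, 0.005], [0, 0, 0.005], [0, 0, 0.005], [0, 0, 0.005]]' --angular '[[0, 0, 0], [0, 0, 0], [0, 0, 0], [0, 0, 0], [0, 0, 0], [0, 0, 0]]'

```text
time_s: 21.0
tool_pos: [0.6012, 0.1766, 0.2025]
tool_rot: [-173.2, 89.9, -179.0]
force: [-4.6, -0.1, -0.9]
grip_width: 0.0114
```

```bash
python3 - <<'E'
from h import *
e=snap('scene','scene20')
plan(None,None)
snap('scene','scene20'); plan(None,None)
crop('scene20',240,170,290,220,14,'h3')
crop('scene20',335,145,445,240,6,'h4')
E
```

```text
t 21.05 tcp [0.6012 0.1766 0.2025] zyaw -5.8 rot [-173.66   89.89 -179.45] F [-5.01  0.15 -1.04] w 0.0112 q [ 16.7  22.3 -45.5  87.6  16.1  77.  -36.1]
t 21.1 tcp [0.6012 0.1767 0.2025] zyaw -5.8 rot [-173.35   89.89 -179.13] F [-4.97  0.45 -0.94] w 0.0112 q [ 16.7  22.3 -45.5  87.6  16.1  77.  -36.1]
```

View pics/h3.png

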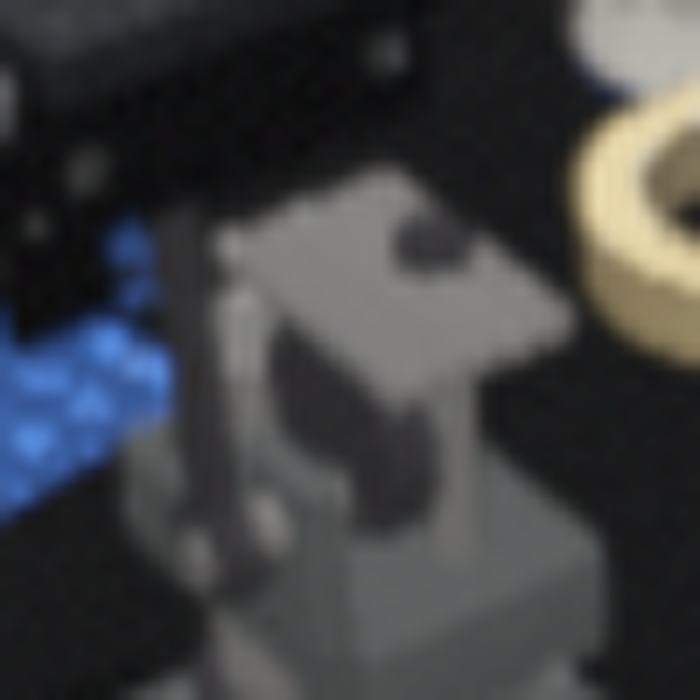

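View pics/h4.png

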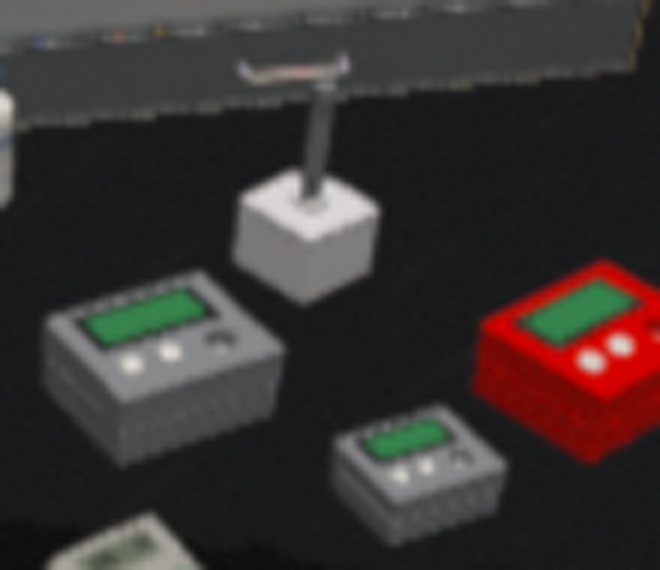

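View pics/scene20.png

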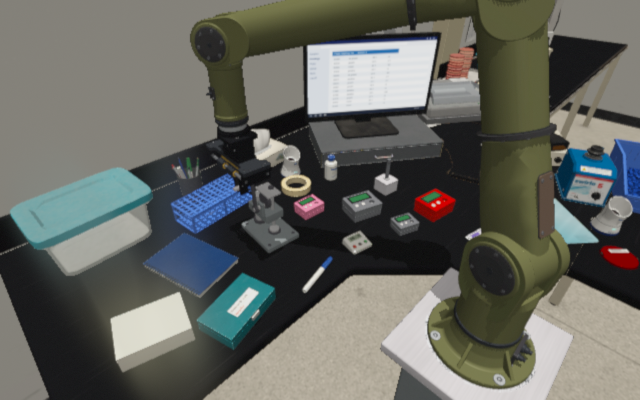

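The lever line now has the slope predicted for vertical ((225,560) to (185,240), about 0.01 rad off). The stylus stands in its block, the button is out, and the bystanders haven't moved. I'll hand it in.

```bash
python3 - <<'E'
from h import *
print(sign_off())
E
```

```text
the job is handed in; nothing more can be done
None
```

I did all three steps and handed the job in at about 21 s of the 58 s allowed. `sign_off()` gives no verdict, so I only have my own checks.

- **Button:** I took the stylus from its holder and pressed the larger grey readout's sunken button. The vertical force jumped from about 4 N to 13 N, so the button reached its stop, and I held it there for more than 0.3 s. The lever had not been touched yet, so the plunger was still down on its anvil.
- **Stylus:** I put it back in the holder and opened the gripper. The last image shows it upright and seated, with the button well looking as it did at the start.
- **Lever:** I took it by its cross handle and swung it up, and the gripper is still holding it. The last image puts it about 0.01 rad from vertical, and an earlier check showed 0.05 rad short, so I moved it 5 mm further. The arm was still, with a side force of about 5 N, slightly above the 2–4 N expected. The plunger's top plate rose by about the 12.5 mm expected.
- **Other things:** The slide box, timer, tape roll, bottle and marker look unmoved in the last image.

**Readings that disagreed:**
- While pressing, the side force changed sign when I shifted the tip 2 mm. I took this as friction at the tip, not contact with the well wall.
- Halfway through the swing, about 10 N pushed the gripper outward because my path was slightly too tight. I corrected it for the rest of the swing.
- At the end the gripper sat about 3 mm higher on the handle than calculated, well within the 60 mm limit.

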